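# Clear the saucer and serve a cheese roll with tongs

## Task

Clear the blue saucer by moving the small red tin off it and stacking it squarely on top of the column of closed tins. Then pick up the serving tongs, take the cheese roll off the wooden board with them (never touching the roll with the gripper itself), and finish while still holding it in the tongs, at rest, at least 5 cm above the middle of the blue saucer. Leave the gourd, the bombilla and the canister with its bowl where they are.

Things in the scene. Friction and masses are not known exactly. Their poses are not given: they have to be found in the camera images.
- small_tin: closed red square tin, 56 x 56 mm, 42 mm tall, 120 g; starts standing on the saucer's floor. Origin at the centre of its underside, z up, x and y along its sides (it looks the same after any quarter turn)
- middle_tin: closed yellow square tin, 64 x 64 mm, 42 mm tall, on top of the green tin: the top of the column that the red tin goes on. Origin at the centre of its underside, z up, x and y along its sides
- base_tin: closed green square tin, 74 x 74 mm, 60 mm tall, standing on the ledge as the foot of the column. Origin at the centre of its underside, z up, x and y along its sides
- saucer: round blue ceramic saucer, loose, 148 mm across, rim 16 mm high, flat inner floor about 90 mm across and 6 mm above its underside. Origin at the centre of its underside, z up. It and the column swap sides from start to start
- board: small dark wooden board fixed on the ledge, 130 mm (its x) x 110 mm (its y), 12 mm thick. Origin at the centre of its underside
- roll: small round pale golden cheese roll, 42 mm across (widest from 12 to 22 mm above its flat underside), 36 mm tall, about 35 g, standing on the board. Origin at the centre of its underside, z up
- tongs: small steel serving tongs with black grips, 190 mm long, 26 mm tall, 90 g, lying on edge on the ledge with both arms spread level. Origin at the hinge end, on the middle line, at the underside; x points along the middle line to the jaws, y to the left arm, z up. The arms are sprung open and geared to move alike; pushing both sides inward at the black grips closes them
- tong_left: left (+y) arm of the tongs; origin on its hinge, 8 mm left of the tongs' middle line, at the underside; x along the arm to the jaw
- tong_right: right (-y) arm of the tongs; origin on its hinge, 8 mm right of the tongs' middle line, at the underside; x along the arm to the jaw
- tongs_grip (a point): on the tongs' middle line midway between the black grips (55 mm long, 26 mm tall), 80 mm from the origin, 13 mm above the underside, near the centre of mass. Width over the grips: 59 mm open; 53-54 mm is a light squeeze, enough to carry them with jaws open; 41 mm with the roll held. The spring resists with 4.5 N a side open, 7.5 N at the roll; 20-30 N grips the roll firmly
- tongs_jaws (a point): on the tongs' middle line midway between the cupped jaws (each 32 mm long, 26 mm tall), 172 mm from the origin, 13 mm above the underside: the middle of the roll belongs here when the jaws close. Open, 68 mm are free between the jaws' inward-bent tips, about 58 mm when the grips are squeezed to 53 mm
- gourd: brown calabash gourd with a steel rim in a steel holder, 90 mm across, 96 mm tall, loose; leave alone. Origin at the centre of its underside
- canister: closed white plastic canister with an orange flip-top lid and grey latch, 94 mm across, 100 mm tall, loose; leave alone. Origin at the centre of its underside; it and the gourd swap places from start to start
- bowl: small frosted glass bowl, 80 mm across, 34 mm tall, standing on the canister; leave alone. Origin at the centre of its underside
- bombilla: polished aluminium bombilla (drinking straw) lying on the ledge, about 195 mm long, 16 mm high; leave alone. Origin near its middle, x along it

How it is judged:
On the way, in this order (a step that is already met when the one before it is completed fails the run):
1. the red tin stands squarely on top of the column and is let go (horizontal distance between small_tin and middle_tin below 0.01 m and z of small_tin in the frame of middle_tin between 0.038 and 0.046 m and (angle between the x axis of small_tin and the x axis of middle_tin, either way round below 0.15 rad or angle between the x axis of small_tin and the y axis of middle_tin, either way round below 0.15 rad) and horizontal distance between middle_tin and base_tin below 0.012 m and z of middle_tin in the frame of base_tin above 0.056 m and angle between each of small_tin, base_tin's own z axis and vertical below 0.06 rad and contact force between each of the fingers, tongs and small_tin below 0.1 N and linear speed of small_tin below 0.03 m/s), for 0.2 s.
2. the roll is lifted off the board between the jaws of the tongs (contact force between each of tong_left, tong_right and roll above 0.4 N and contact force between the fingers and tongs above 1 N and contact force between each of the arm, the fingers and roll below 0.1 N and height (world z) of roll above 0.04 m), for 0.2 s.
At the end, for the whole second after the job is handed in: Red tin released on the yellow tin within 10 mm and 0.15 rad, yellow within 12 mm of green. Robot still holds the tongs, clear of all else; both jaws press the roll, gripper off it; roll still, its underside 55 mm or more above the saucer's, within 40 mm of its centre; saucer flat on the ledge (all of step 1 and contact force between each of tong_left, tong_right and roll above 0.4 N and contact force between the fingers and tongs above 1 N and contact force between each of the arm, the fingers and roll below 0.1 N and horizontal distance between roll and saucer below 0.04 m and z of roll in the frame of saucer above 0.055 m and height (world z) of tongs above 0.03 m and linear speed of roll below 0.03 m/s and angle between saucer's own z axis and vertical below 0.06 rad and height (world z) of saucer below 0.01 m and contact force between tongs and saucer below 0.1 N and contact force between tongs and base_tin below 0.1 N and contact force between tongs and middle_tin below 0.1 N); the arm keeps its last pose, push and grip.
It fails at once if the gourd in its holder is moved more than 20 mm (distance of gourd from where it was at the start of the episode above 0.02 m).
It fails at once if the canister is moved more than 20 mm (distance of canister from where it was at the start of the episode above 0.02 m).
It fails at once if the frosted bowl on the canister is moved more than 20 mm (distance of bowl from where it was at the start of the episode above 0.02 m).
It fails at once if the bombilla is moved more than 20 mm (distance of bombilla from where it was at the start of the episode above 0.02 m).
It fails at once if the gripper touches the roll (contact force between any of the fingers, the arm and roll above 0.5 N).
It also fails if it takes over 72 s, if anything falls off the work surface, if the arm or the gripper's body presses on something with over 40 N, if the wrist force passes 120 N, or if a joint passes its speed limit or range.

## Robot

A 6-joint arm with a two-finger parallel gripper is mounted at the origin on the work surface. World frame = base frame: x ahead of the robot, y to its left, z up, the work surface at z = 0. Lengths are in m, angles in rad, forces in N, time in s.
With the tool pointing down it reaches from about 0.325 to 0.775 m from the base axis. Payload 9.3 kg.
Tool frame: the origin (TCP) lies between the finger pads; the fingertips stand 19 mm ahead of it and the grasp point (between the pads) is the TCP; z points along the fingers, y is the direction in which the jaws open and shut (so a half turn about z gives the same grasp; the last joint's range is limited). The gripper opens to 85 mm and grips with 20 to 120 N. Pads are 22 mm wide; open, the fingers measure 114 mm over their backs; the gripper's body (76 mm by 85 mm) begins 54 mm behind the grasp point. The pads swing forward as they close: fully open they stand 13 mm farther back than shut.
Start: joints at [-1.356, 0.259, 0.021, 1.334, 0, 1.418], TCP at [0.198, -0.513, 0.25] pointing down, gripper open.
Joint ranges: [-3.04, 3.04], [-0.91, 1.82], [-1.04, 1.36], [-1.92, 1.95], [-1.52, 1.45], [-3.14, 3.14]. Speed limits (rad/s): [2.22, 2.22, 2.79, 3.14, 3.14, 3.14].

## Interface

Orientations are given as a 3x3 rotation matrix whose columns are the frame's x, y, z axes.
In Python, from station import sense, get_image, camera_params, finish_job gives the robot as it stands. The module is installed in compiled form; this text tells all that it offers.
- The arm moves only by the tool apply_moves, never from a script. Its argument "motion" is a list of rows, each an object with "delta_pos": the shift along the tool's x, y, z in cm, a list of three; "twist": the turn about the tool's z in degrees. In form: [{"delta_pos": [x, y, z], "twist": twist}, ...]. A call has 1 to 12 rows; each row shifts and turns the pose as measured when the row begins, along the tool's axes as they then stand; what a row does not reach is not made up. A row lasts 1/12 s, in which the tool goes at most 41.7 mm and 7.16 degrees, less where a joint would pass 70% of its speed; a pose out of reach is approached as far as the arm can. A call is refused whole if a number of a shift passes 4.17 or a number of a turn 7.16, either way. A call with a gripper value outside its range is refused whole. "jaw" is the opening, from -1 (shut) to 1 (fully open), set as the call begins (left out, the last holds). The fingers move at their own pace and stop on an object; "newtons" is the grip in N (left out, the last holds). Time passes only in rows, so rows that do not move let the fingers close. It gives the time, the measured TCP pose, the force and the opening at its end, in the units of the state.
- sense(): the state, without advancing time (a new reading comes with each control period).
- get_image(name): name is "scene" or "side" or "wrist"; returns the picture (480x640x3 uint8, red, green, blue); there is no depth.
- camera_params(name): a dict with "intrinsics" (3x3 intrinsics, pixels), "R" (3x3) and "t" (3): a world point X has camera coordinates R X + t; the wrist camera has in their place "T_tool_cam" (4x4, takes a point from camera to tool coordinates, whose origin is the TCP and whose axes are the flange's). Camera axes: x right, y down, z forward; pixel columns grow to the right and rows downward; lengths in m; the calibration is good to about 2 mm. A picture is of the moment at which its call begins: read the wrist's pose just before it. camera_params takes no time and is no camera call.
- finish_job(): hands the job in, once; it reports no verdict.
The state is a dict: "clock": time; "joints": joint angles; "qd": joint speeds; "effort": joint torques, N m; "eef_pos": TCP position; "ee_rot": TCP orientation; "ft_force": force on the tool from outside, world axes, zero at the start; "wrist_torque": the same for the moment, N m; "finger_gap": finger opening in m.
Only numpy, scipy, OpenCV 4.12 (cv2) and the standard library are available. Lean on these libraries where they do the work, as an engineer would, in place of code of your own. Each camera call takes 0.05 s, during which the arm holds its last target.

## Working session

There is one attempt and no reset: what is moved stays moved. The work goes in short steps, Python scripts to look and compute and a tool call to move; the robot and the scene stay as the last step left them, time stands still between calls to the robot, and variables do not carry over. Pictures are saved under pics/ and viewed, and the job is handed in when it is done.

Besides the shell and the picture viewer there is one more tool, called after "Call:" as name(argument=value, ...), one argument or row to a line, values as JSON. apply_moves: Moves the arm, as the interface text tells. Its arguments: {"type":"object","properties":{"motion":{"type":"array","items":{"type":"object","properties":{"delta_pos":{"type":"array","items":{"type":"number"}},"twist":{"type":"number"}}}},"jaw":{"type":"number"},"newtons":{"type":"number"}},"required":["motion"]}

```bash
mkdir -p pics
python3 - <<'E'
from station import *
import cv2,numpy as np
s=sense();print({k:np.round(v,3).tolist() for k,v in s.items()})
for n in ["scene","side","wrist"]:
    im=get_image(n);cv2.imwrite(f"pics/{n}0.png",im[:,:,::-1])
    p=camera_params(n);print(n,{k:np.round(v,4).tolist() for k,v in p.items()})
E
```

```text
{'clock': 0.0, 'joints': [-1.356, 0.259, 0.021, 1.334, 0.0, 1.418], 'qd': [-0.0, -0.002, -0.0, 0.002, -0.001, 0.0], 'effort': [-0.0, -55.564, 34.452, 0.014, -0.0, -0.0], 'eef_pos': [0.198, -0.513, 0.25], 'ee_rot': [[0.933, 0.36, -0.0], [0.36, -0.933, 0.001], [0.0, -0.001, -1.0]], 'ft_force': [0.294, 0.015, -0.509], 'wrist_torque': [0.03, -0.02, -0.011], 'finger_gap': 0.085}
scene {'intrinsics': [[538.2486, 0.0, 325.1674], [0.0, 538.2486, 239.278], [0.0, 0.0, 1.0]], 'R': [[0.5655, 0.8246, 0.0159], [0.6333, -0.4218, -0.6489], [-0.5284, 0.377, -0.7607]], 't': [-0.3299, -0.3283, 1.3803]}
side {'intrinsics': [[542.847, 0.0, 318.8301], [0.0, 542.847, 240.4737], [0.0, 0.0, 1.0]], 'R': [[-0.9549, -0.297, 0.0069], [-0.2202, 0.692, -0.6875], [0.1994, -0.658, -0.7262]], 't': [0.547, 0.2005, 1.0772]}
wrist {'intrinsics': [[423.8623, 0.0, 325.151], [0.0, 423.8623, 240.4676], [0.0, 0.0, 1.0]], 'T_tool_cam': [[0.0008, -0.958, -0.2869, 0.0729], [1.0, 0.0009, -0.0002, 0.0004], [0.0005, -0.2869, 0.958, -0.1235], [0.0, 0.0, 0.0, 1.0]]}
```

View pics/scene0.png

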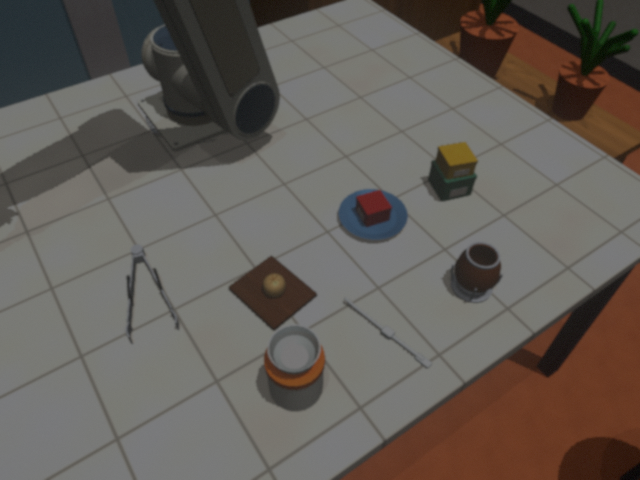

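View pics/side0.png

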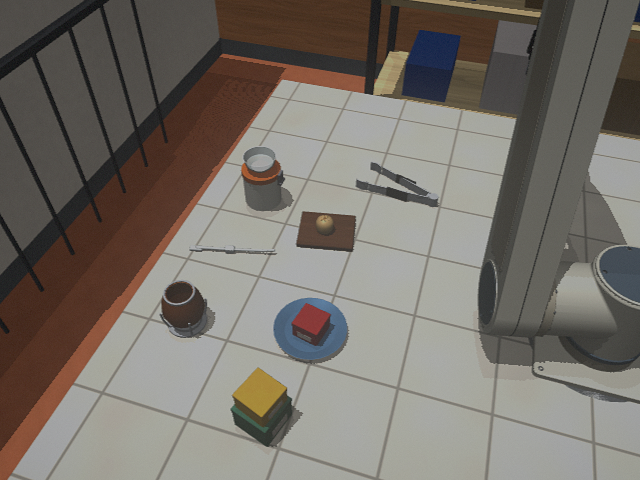

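View pics/wrist0.png

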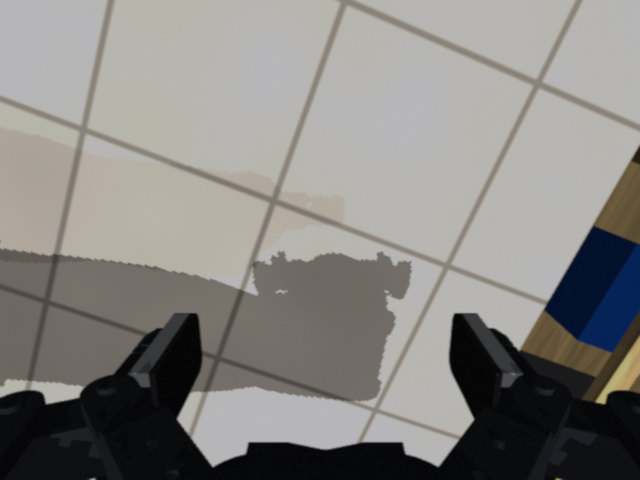

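The scene and side views show everything. In the scene view:

| Item | Pixel |
|---|---|
| Tongs hinge | (138,250) |
| Roll | (274,285) |
| Saucer with red tin | (372,212) |
| Column top | (457,155) |
| Gourd | (478,268) |
| Canister | (295,365) |
| Bombilla | (388,333) |

The wrist view shows only empty ledge.

```bash
cat > h.py <<'E'
import cv2,numpy as np
from station import *
def cam(n,s=None):
    p=camera_params(n);K=np.array(p["intrinsics"])
    if n=="wrist":
        T=np.array(p["T_tool_cam"]);R=np.array(s["ee_rot"]);o=R@T[:3,3]+np.array(s["eef_pos"]);Rw=R@T[:3,:3]
    else:
        Rc=np.array(p["R"]);Rw=Rc.T;o=-Rc.T@np.array(p["t"])
    return K,Rw,o
def ray(c,uv):
    K,Rw,o=c;d=Rw@np.linalg.inv(K)@np.array([uv[0],uv[1],1.]);return o,d/np.linalg.norm(d)
def plane(c,uv,z):
    o,d=ray(c,uv);return o+d*(z-o[2])/d[2]
def tri(*cu):
    A=np.zeros((3,3));b=np.zeros(3);L=[]
    for c,uv in cu:
        o,d=ray(c,uv);P=np.eye(3)-np.outer(d,d);A+=P;b+=P@o;L.append((P,o))
    x=np.linalg.solve(A,b);return x,[float(np.linalg.norm(P@(x-o))) for P,o in L]
def proj(c,X):
    K,Rw,o=c;v=K@(Rw.T@(np.array(X)-o));return v[:2]/v[2]
def big(m):
    n,l,st,ce=cv2.connectedComponentsWithStats(m.astype(np.uint8));k=1+np.argmax(st[1:,4]);return (l==k)
E
python3 - <<'E'
from h import *
for n,(pts) in {"scene":dict(yel=(457,152),red=(373,200),roll=(274,285),bl=(358,228)),"side":dict(yel=(260,395),red=(312,320),roll=(325,225))}.items():
    im=cv2.imread(f"pics/{n}0.png");h=cv2.cvtColor(im,cv2.COLOR_BGR2HSV)
    for k,p in pts.items(): print(n,k,im[p[1],p[0]],h[p[1],p[0]])
for n in ["scene","side"]:
    im=cv2.imread(f"pics/{n}0.png");c=cam(n)
    rois=dict(scene=[(100,230,200,350),(330,130,490,250),(230,250,320,330)],side=[(345,155,445,215),(225,290,350,445),(290,205,360,255)])[n]
    for i,(a,b,x,y) in enumerate(rois):
        cv2.imwrite(f"pics/{n}_c{i}.png",cv2.resize(im[b:y,a:x],None,fx=5 if i!=1 else 4,fy=5 if i!=1 else 4,interpolation=cv2.INTER_CUBIC))
E
```

```text
scene yel [ 34 100 121] [ 23 183 121]
scene red [35 37 99] [  1 165  99]
scene roll [ 77 109 120] [ 22  91 120]
scene bl [97 76 56] [105 108  97]
side yel [ 59 140 167] [ 23 165 167]
side red [ 56  57 133] [  0 148 133]
side roll [ 85 118 141] [ 18 101 141]
```

Run:
```python
import cv2
for f in ["scene_c0","side_c0","scene_c1","side_c1"]:
    print(f,cv2.imread(f"pics/{f}.png").shape)
```

```text
scene_c0 (600, 500, 3)
side_c0 (300, 500, 3)
scene_c1 (480, 640, 3)
side_c1 (620, 500, 3)
```

View pics/scene_c0.png

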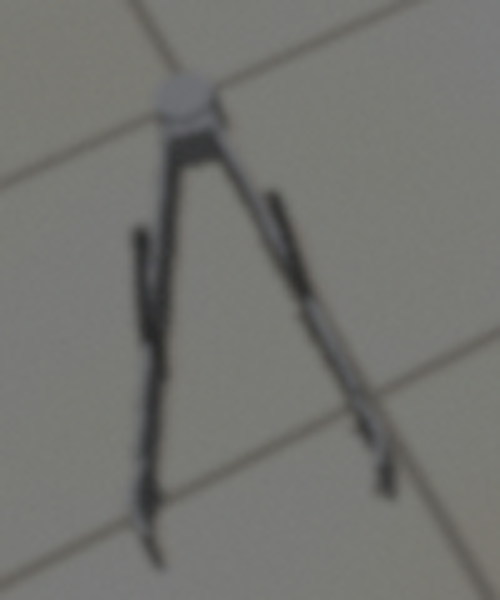

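View pics/side_c0.png

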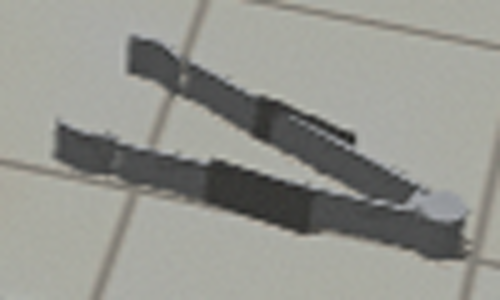

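View pics/scene_c1.png

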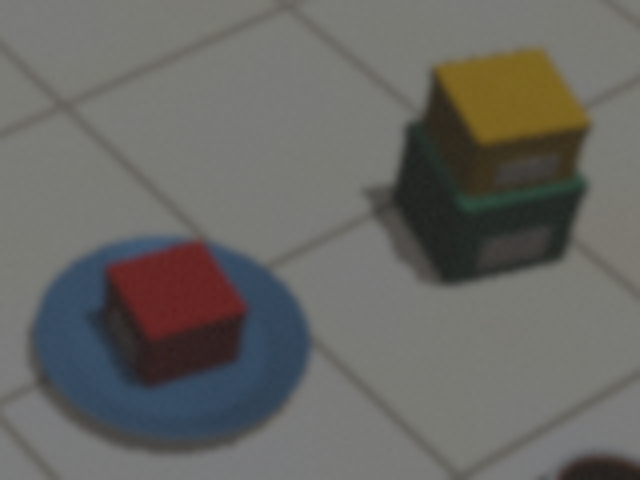

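View pics/side_c1.png

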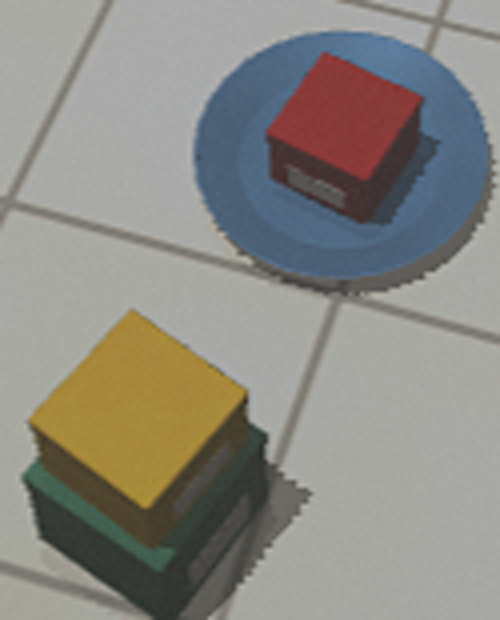

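The crops show clean red and yellow top faces. The tongs' hinge is at scene pixel (138,250), with jaws at about (131,343) and (177,328), opening toward scene-down.

```bash
cat > m1.py <<'E'
from h import *
def quad(m):
    cs,_=cv2.findContours(m.astype(np.uint8),cv2.RETR_EXTERNAL,cv2.CHAIN_APPROX_NONE);c=cv2.convexHull(max(cs,key=cv2.contourArea))
    for e in np.arange(1,12,.5):
        a=cv2.approxPolyDP(c,e,True)
        if len(a)<=4: break
    return a[:,0,:].astype(float)
def mean(m):
    M=cv2.moments(m.astype(np.uint8),True);return np.array([M["m10"]/M["m00"],M["m01"]/M["m00"]])
if __name__=="__main__":
    cs={};Q={};RM={};BL={}
    for n,vr,vy,roir,roiy in [("scene",85,95,(330,170,420,250),(420,130,490,210)),("side",115,145,(270,290,360,370),(220,360,300,450))]:
        im=cv2.imread(f"pics/{n}0.png");h=cv2.cvtColor(im,cv2.COLOR_BGR2HSV);c=cam(n);cs[n]=c
        H,S,V=h[...,0].astype(int),h[...,1],h[...,2]
        def roi(m,r):
            z=np.zeros_like(m);z[r[1]:r[3],r[0]:r[2]]=m[r[1]:r[3],r[0]:r[2]];return z
        red=big(roi(((H<8)|(H>172))&(S>110)&(V>vr),roir));yel=big(roi((H>17)&(H<30)&(S>120)&(V>vy),roiy))
        roll=big(roi((H>14)&(H<30)&(S>65)&(V>90),(255,265,295,305) if n=="scene" else (310,208,340,242)))
        blue=big(roi((H>95)&(H<120)&(S>70)&(V>45),(roir[0]-10,roir[1]-5,roir[2]+10,roir[3]+10)))
        for nm,m,z in [("red",red,.048),("yel",yel,.102)]:
            q=quad(m);P=np.array([plane(c,p,z) for p in q]);Q[n,nm]=mean(m)
            print(n,nm,m.sum(),np.round(P[:,:2],4).tolist(),"sides",np.round(np.linalg.norm(P-np.roll(P,1,0),axis=1),3),"ctr",plane(c,mean(m),z).round(4), "ang",[round(float(np.degrees(np.arctan2(*(P-np.roll(P,1,0))[i,[1,0]]))%90),1) for i in range(len(P))])
        cc,_=cv2.findContours((blue|red).astype(np.uint8),cv2.RETR_EXTERNAL,cv2.CHAIN_APPROX_NONE);hull=cv2.convexHull(max(cc,key=cv2.contourArea))[:,0,:].astype(float)
        P=np.array([plane(c,p,.016)[:2] for p in hull]);(ctr,r)=cv2.minEnclosingCircle(P.astype(np.float32));print("saucer",np.round(ctr,4),r,np.round((P.min(0)+P.max(0))/2,4))
        Q[n,"roll"]=mean(roll);print("roll",roll.sum(),mean(roll),plane(c,mean(roll),.03).round(4))
    for k in ["red","yel","roll"]: print(k,tri((cs["scene"],Q["scene",k]),(cs["side"],Q["side",k])))
    # tongs etc
    for nm,a,b in [("hinge",(138,249.5),(434,196)),("jawL?",(132,343),(357,183)),("jawR",(177.5,328),(371.5,165))]:
        print(nm,tri((cs["scene"],a),(cs["side"],b)))
    for nm,a,b in [("gourdtop",(482,253),(180,291)),("bowltop",(295,349),(259,161)),("bomb1",(346,301),(193,248)),("bomb2",(428,364),(274,253))]:
        x=tri((cs["scene"],a),(cs["side"],b));print(nm,x)
E
python3 m1.py
```

```text
scene red 474 [[0.526, 0.1785], [0.5719, 0.1684], [0.5614, 0.117], [0.5135, 0.1274]] sides [0.053 0.047 0.052 0.049] ctr [0.5436 0.1476 0.048 ] ang [76.3, 77.7, 78.5, 77.8]
scene yel 563 [[0.6049, 0.3641], [0.5875, 0.3097], [0.5311, 0.3278], [0.552, 0.3837]] sides [0.056 0.057 0.059 0.06 ] ctr [0.5684 0.3458 0.102 ] ang [69.7, 72.3, 72.2, 69.4]
saucer [0.5449 0.1467] 0.07181863486766815 [0.5458 0.1475]
roll 242 [273.98760331 281.70247934] [ 0.5923 -0.1218  0.03  ]
side red 673 [[0.5636, 0.1167], [0.5124, 0.1285], [0.5227, 0.1802], [0.5743, 0.1702]] sides [0.055 0.052 0.053 0.053] ctr [0.5433 0.1493 0.048 ] ang [78.6, 77.0, 78.7, 79.0]
side yel 1365 [[0.5867, 0.3094], [0.5297, 0.3284], [0.5489, 0.3871], [0.6055, 0.3672]] sides [0.061 0.06  0.062 0.06 ] ctr [0.5672 0.3489 0.102 ] ang [72.0, 71.6, 71.9, 70.6]
saucer [0.5459 0.1475] 0.07310795783996582 [0.5457 0.1476]
roll 196 [323.94897959 221.6122449 ] [ 0.6016 -0.1319  0.03  ]
red (array([0.54321697, 0.1484266 , 0.04699713]), [0.00034146316998549895, 0.0003414631699853338])
yel (array([0.56739938, 0.34781477, 0.10017493]), [0.00039447
[... 152 characters left out ...]
[ 0.3729745 , -0.30150312,  0.02531936]), [0.0023346077745728545, 0.002334607774572793])
jawL? (array([ 0.56015833, -0.37314235, -0.01962959]), [0.025120218026800607, 0.025120218026800582])
jawR (array([ 0.5613322 , -0.32519478,  0.04086643]), [0.029017063992072347, 0.029017063992072416])
gourdtop (array([0.78898072, 0.19753027, 0.0978188 ]), [6.998814261802482e-05, 6.99881426181533e-05])
bowltop (array([ 0.77782484, -0.18917573,  0.12260346]), [0.0010788206057991434, 0.0010788206057993])
bomb1 (array([7.81256238e-01, 5.28357802e-04, 6.07309771e-02]), [0.08024124195480477, 0.08024124195480468])
bomb2 (array([ 0.77877821, -0.00745951, -0.02806354]), [0.09151880316506444, 0.09151880316506447])
```

Red tin: centre (0.543, 0.148), top at z≈0.047, yaw 78°. Yellow tin: (0.5675, 0.347), top at z≈0.100, yaw 71.5°. Both heights match the text. I'm heading to the red tin now.

Call:
apply_moves(
  motion=[
    {"delta_pos": [2.9,-2.55,0],"twist": 0},
    {"delta_pos": [2.9,-2.55,0],"twist": 0},
    {"delta_pos": [2.9,-2.55,0],"twist": 0},
    {"delta_pos": [2.9,-2.55,0],"twist": 0},
    {"delta_pos": [2.9,-2.55,0],"twist": 0},
    {"delta_pos": [2.9,-2.55,0],"twist": 0},
    {"delta_pos": [2.9,-2.55,0],"twist": 0},
    {"delta_pos": [2.9,-2.55,0],"twist": 0},
    {"delta_pos": [2.9,-2.55,0],"twist": 0},
    {"delta_pos": [2.9,-2.55,0],"twist": 0},
    {"delta_pos": [2.9,-2.55,0],"twist": 0},
    {"delta_pos": [2.9,-2.55,0],"twist": 0},
  ],
  jaw=1,
)

```text
clock: 1.15
eef_pos: [0.4167, -0.0907, 0.2468]
ee_rot: [[0.938, 0.347, -0.002], [0.347, -0.938, 0.004], [-0.0, -0.005, -1.0]]
ft_force: [1.2, -1.1, 0.8]
finger_gap: 0.0857
```

Call:
apply_moves(
  motion=[
    {"delta_pos": [0,0,0],"twist": -7.1},
    {"delta_pos": [0,0,0],"twist": -7.1},
    {"delta_pos": [0,0,0],"twist": -7.1},
    {"delta_pos": [0,0,0],"twist": -7.1},
    {"delta_pos": [0,0,0],"twist": -7.1},
    {"delta_pos": [0,0,0],"twist": -7.1},
    {"delta_pos": [0,0,0],"twist": -7.1},
    {"delta_pos": [0,0,0],"twist": -7.1},
  ],
)

```text
clock: 1.82
eef_pos: [0.4188, -0.0795, 0.2457]
ee_rot: [[0.214, 0.977, -0.003], [0.977, -0.214, 0.007], [0.006, -0.005, -1.0]]
ft_force: [0.8, -0.1, -0.2]
finger_gap: 0.0854
```

```bash
cat >> h.py <<'E'
def go(x,y,z,ang=None):
    s=sense();R=np.array(s["ee_rot"]);d=R.T@(np.array([x,y,z])-np.array(s["eef_pos"]))*100
    a=np.degrees(np.arctan2(R[1,1],R[0,1]))
    print("tool y ang",round(a,2),"delta cm",d.round(2),"norm",round(float(np.linalg.norm(d)),2),"rows>=",int(np.ceil(np.linalg.norm(d)/4.1)), "tilt",R[:,2].round(4),"gap",round(s["finger_gap"],4),"F",np.round(s["ft_force"],1),"t",round(s["clock"],2),"pos",np.round(s["eef_pos"],4))
    if ang is not None: t=-((ang-a+90)%180-90);print("twist",round(float(t),2))
E
python3 -c "
from h import *
go(.543,.148,.20,-12)"
```

```text
tool y ang -12.38 delta cm [24.86  7.27  4.68] norm 26.32 rows>= 7 tilt [-0.0034  0.007  -1.    ] gap 0.0854 F [ 0.8 -0.1 -0.2] t 1.82 pos [ 0.4188 -0.0795  0.2457]
twist -0.38
```

Call:
apply_moves(
  motion=[
    {"delta_pos": [3.6,1.05,0.6],"twist": 0},
    {"delta_pos": [3.6,1.05,0.6],"twist": 0},
    {"delta_pos": [3.6,1.05,0.6],"twist": 0},
    {"delta_pos": [3.6,1.05,0.6],"twist": 0},
    {"delta_pos": [3.6,1.05,0.6],"twist": 0},
    {"delta_pos": [3.6,1.05,0.6],"twist": 0},
    {"delta_pos": [2,0.6,0.6],"twist": 0},
    {"delta_pos": [0,0,0],"twist": 0},
  ],
)

```text
clock: 2.48
eef_pos: [0.5392, 0.1452, 0.2015]
ee_rot: [[0.207, 0.978, -0.003], [0.978, -0.207, 0.005], [0.005, -0.004, -1.0]]
ft_force: [-0.8, -0.0, -1.1]
finger_gap: 0.0856
```

```bash
python3 -c "
from h import *
go(.543,.148,.20,-12)
im=get_image('wrist');cv2.imwrite('pics/w1.png',im[:,:,::-1])"
```

```text
tool y ang -11.96 delta cm [0.36 0.31 0.15] norm 0.5 rows>= 1 tilt [-0.003   0.0054 -1.    ] gap 0.0856 F [-0.8 -0.  -1.1] t 2.48 pos [0.5392 0.1452 0.2015]
twist 0.04
```

View pics/w1.png

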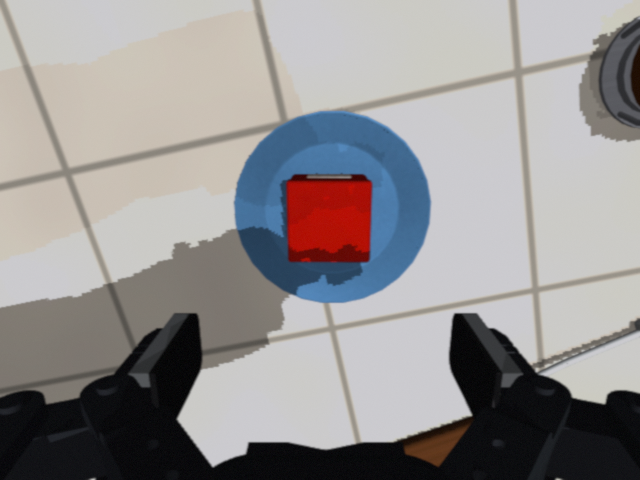

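The wrist view shows the red tin's top at (288–371, 181–262), with its sides aligned with the image, inside the saucer centred near (333,207).

```bash
python3 -c "
from h import *
s=sense();c=cam('wrist',s)
im=cv2.imread('pics/w1.png');h=cv2.cvtColor(im,cv2.COLOR_BGR2HSV)
m=big((((h[...,0]<8)|(h[...,0]>172))&(h[...,1]>150)&(h[...,2]>100)))
r=cv2.minAreaRect(np.argwhere(m)[:,::-1].astype(np.float32));print(r)
P=np.array([plane(c,p,.048) for p in cv2.boxPoints(r)]);print(P.round(4),P.mean(0)); print(np.linalg.norm(P-np.roll(P,1,0),axis=1),[np.degrees(np.arctan2(*(P-np.roll(P,1,0))[i,[1,0]]))%90 for i in range(4)])
cs,_=cv2.findContours(big((h[...,0]>95)&(h[...,0]<120)&(h[...,1]>90)).astype(np.uint8),0,cv2.CHAIN_APPROX_NONE)
e=max(cs,key=cv2.contourArea);Q=np.array([plane(c,p[0],.016)[:2] for p in e]).astype(np.float32);print('saucer',cv2.minEnclosingCircle(Q))
p=P.mean(0);go(p[0],p[1],.04,-12)
"
```

```text
((329.0, 221.0), (80.0, 84.0), 90.0)
[[0.5199 0.1796 0.048 ]
 [0.5738 0.1683 0.048 ]
 [0.564  0.1137 0.048 ]
 [0.507  0.1256 0.048 ]] [0.54117611 0.14678767 0.048     ]
[0.05553468 0.05509059 0.05549129 0.0581986 ] [np.float64(76.6259484628252), np.float64(78.11985631851987), np.float64(79.83426829260253), np.float64(78.16844114233828)]
saucer ((0.5436363220214844, 0.1456572562456131), 0.07316655665636063)
tool y ang -11.96 delta cm [ 0.26  0.27 16.19] norm 16.19 rows>= 4 tilt [-0.0034  0.005  -1.    ] gap 0.0854 F [-0.7 -0.8 -0.5] t 2.53 pos [0.5385 0.144  0.2019]
twist 0.04
```

Call:
apply_moves(
  motion=[
    {"delta_pos": [0.3,0.27,3.0],"twist": 0},
    {"delta_pos": [0,0,3.5],"twist": 0},
    {"delta_pos": [0,0,3.5],"twist": 0},
    {"delta_pos": [0,0,3],"twist": 0},
    {"delta_pos": [0,0,0],"twist": 0},
  ],
)

```text
clock: 2.95
eef_pos: [0.5416, 0.1445, 0.0707]
ee_rot: [[0.207, 0.978, 0.002], [0.978, -0.207, 0.004], [0.005, 0.002, -1.0]]
ft_force: [-2.2, 0.1, -0.4]
finger_gap: 0.0851
```

```bash
python3 -c "
from h import *
go(.542,.1475,.04,-12)
im=get_image('wrist');cv2.imwrite('pics/w2.png',im[:,:,::-1])"
```

```text
tool y ang -11.96 delta cm [ 0.29 -0.03  3.08] norm 3.09 rows>= 1 tilt [ 0.0025  0.0042 -1.    ] gap 0.0851 F [-2.2  0.1 -0.4] t 2.95 pos [0.5416 0.1445 0.0707]
twist 0.04
```

View pics/w2.png

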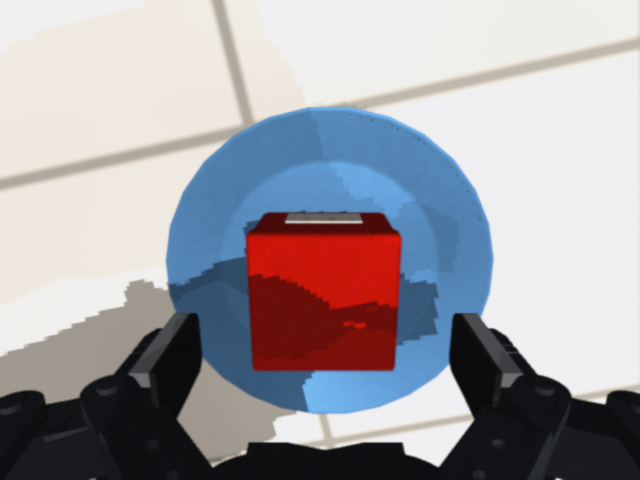

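The tin, at columns 248–400, is centred between the fingers (200 and 450). I'll descend and close.

Call:
apply_moves(
  motion=[
    {"delta_pos": [0.3,0,1.6],"twist": 0},
    {"delta_pos": [0,0,1.5],"twist": 0},
    {"delta_pos": [0,0,0],"twist": 0},
    {"delta_pos": [0,0,0],"twist": 0},
  ],
)

```text
clock: 3.33
eef_pos: [0.5467, 0.1453, 0.0501]
ee_rot: [[0.21, 0.978, 0.013], [0.978, -0.21, 0.005], [0.007, 0.012, -1.0]]
ft_force: [-0.5, -0.4, -0.0]
finger_gap: 0.0857
```

Call:
apply_moves(
  motion=[
    {"delta_pos": [0,0,0],"twist": 0},
    {"delta_pos": [0,0,0],"twist": 0},
    {"delta_pos": [0,0,0],"twist": 0},
    {"delta_pos": [0,0,0],"twist": 0},
    {"delta_pos": [0,0,0],"twist": 0},
    {"delta_pos": [0,0,0],"twist": 0},
    {"delta_pos": [0,0,0],"twist": 0},
    {"delta_pos": [0,0,0],"twist": 0},
  ],
  jaw=-0.2,
  newtons=30,
)

```text
clock: 4.0
eef_pos: [0.5495, 0.1449, 0.0577]
ee_rot: [[0.211, 0.977, 0.022], [0.977, -0.211, 0.006], [0.01, 0.02, -1.0]]
ft_force: [0.6, 0.6, -1.3]
finger_gap: 0.055
```

The pose drifts in still rows, rising and tilting slightly. I'll check that before going on.

```bash
python3 -c "
from h import *
go(.542,.1475,.04,-12);s=sense();print(np.round(s['qd'],3),np.round(s['joints'],3),np.round(s['effort'],1))
im=get_image('wrist');cv2.imwrite('pics/w3.png',im[:,:,::-1])
go(.542,.1475,.04,-12)
im=get_image('side');cv2.imwrite('pics/s3.png',cv2.resize(im[240:400,230:400,::-1],None,fx=3.5,fy=3.5))
go(.542,.1475,.04,-12);s=sense();print(np.round(s['qd'],3))
"
```

```text
tool y ang -12.19 delta cm [ 0.08 -0.82  1.75] norm 1.94 rows>= 1 tilt [ 0.0218  0.0057 -0.9997] gap 0.055 F [ 0.6  0.6 -1.3] t 4.0 pos [0.5495 0.1449 0.0577]
twist -0.19
[ 0.    -0.    -0.002  0.001  0.    -0.001] [ 0.109  0.4   -0.291  0.858  0.003  1.892] [ -0.  -61.6  29.2  -0.2   0.   -0. ]
tool y ang -12.19 delta cm [ 0.08 -0.82  1.75] norm 1.93 rows>= 1 tilt [ 0.0217  0.0057 -0.9997] gap 0.055 F [ 0.3 -0.1 -0.7] t 4.05 pos [0.5494 0.1448 0.0576]
twist -0.19
tool y ang -12.19 delta cm [ 0.09 -0.81  1.74] norm 1.92 rows>= 1 tilt [ 0.0216  0.0056 -0.9998] gap 0.055 F [-0.1 -0.2 -0.9] t 4.1 pos [0.5494 0.1448 0.0576]
twist -0.19
[ 0.     0.002  0.001  0.    -0.     0.001]
```

View pics/w3.png

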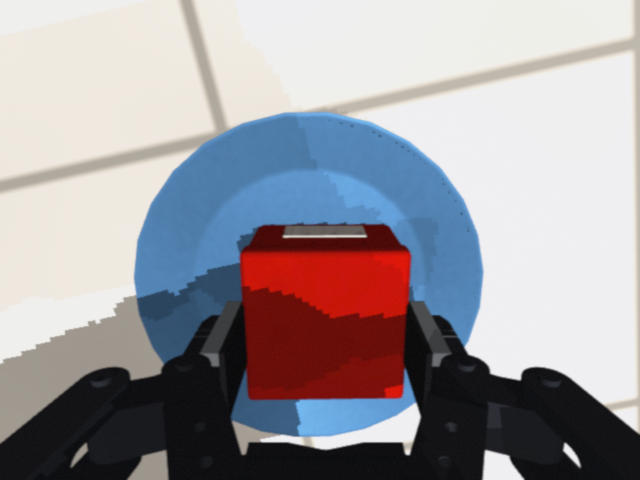

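View pics/s3.png

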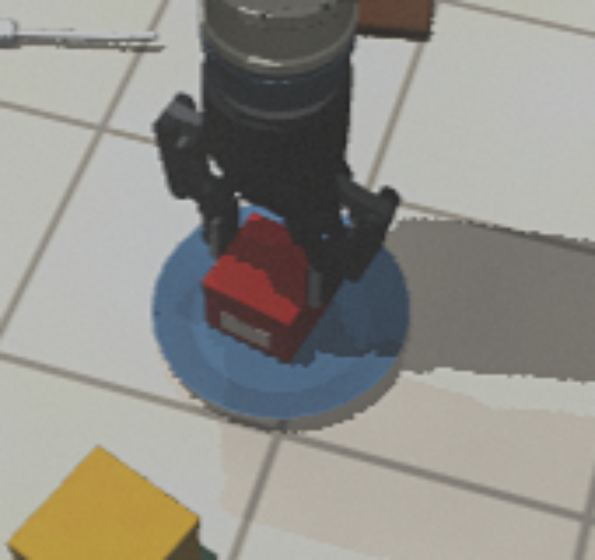

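The tin is gripped by its upper third and dragged about 8 mm in x along with the drift, still on the saucer floor. The grip looks secure, so I'll lift.

Call:
apply_moves(
  motion=[
    {"delta_pos": [0,0,-1],"twist": 0},
    {"delta_pos": [0,0,-2.5],"twist": 0},
    {"delta_pos": [0,0,-3],"twist": 0},
    {"delta_pos": [0,0,-3],"twist": 0},
    {"delta_pos": [0,0,-3],"twist": 0},
    {"delta_pos": [0,0,-1.5],"twist": 0},
  ],
)

```text
clock: 4.6
eef_pos: [0.5432, 0.1437, 0.2012]
ee_rot: [[0.211, 0.977, 0.011], [0.977, -0.211, 0.004], [0.007, 0.009, -1.0]]
ft_force: [-0.9, -0.7, -0.8]
finger_gap: 0.0552
```

```bash
python3 -c "
from h import *
s=sense()
im=get_image('wrist');cv2.imwrite('pics/w4.png',im[:,:,::-1])
go(.5675,.347,.2,-18.5)
"
```

```text
tool y ang -12.17 delta cm [20.35 -1.99  0.47] norm 20.45 rows>= 5 tilt [ 0.014   0.0048 -0.9999] gap 0.0552 F [ 1.  -0.1  1.4] t 4.65 pos [0.544  0.1439 0.2034]
twist 6.33
```

View pics/w4.png

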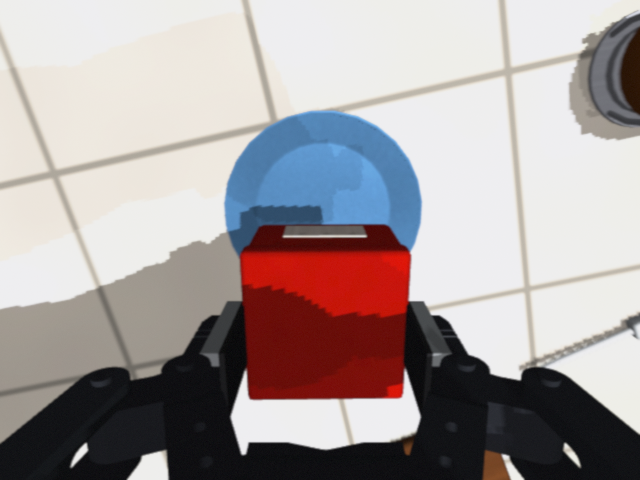

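The tin is lifted and still square in the grip, with its top at (242–410, 250–398). The saucer remains flat. Next is the column.

Call:
apply_moves(
  motion=[
    {"delta_pos": [2.5,-0.3,0],"twist": 0},
    {"delta_pos": [3.4,-0.35,0],"twist": 0},
    {"delta_pos": [3.4,-0.35,0],"twist": 0},
    {"delta_pos": [3.4,-0.35,0],"twist": 0},
    {"delta_pos": [3.4,-0.35,0],"twist": 0},
    {"delta_pos": [2.5,-0.2,0],"twist": 6.3},
    {"delta_pos": [0,0,0],"twist": 0},
  ],
)

```text
clock: 5.23
eef_pos: [0.566, 0.3357, 0.2105]
ee_rot: [[0.328, 0.944, 0.021], [0.945, -0.328, 0.006], [0.012, 0.018, -1.0]]
ft_force: [-1.2, -0.7, -1.4]
finger_gap: 0.0553
```

```bash
python3 -c "
from h import *
T=np.array(camera_params('wrist')['T_tool_cam']);K=np.array(camera_params('wrist')['intrinsics'])
P=[]
for uv in [(242,250),(410,250),(403,398),(248,398)]:
    d=T[:3,:3]@np.linalg.inv(K)@np.array([*uv,1]);P.append(T[:3,3]+d*(.0097-T[2,3])/d[2])
print(np.round(P,4),np.mean(P,0))
go(.5675,.347,.2,-18.5)
im=get_image('wrist');cv2.imwrite('pics/w5.png',im[:,:,::-1])
go(.5675,.347,.2,-18.5)
im=get_image('side');cv2.imwrite('pics/s5.png',cv2.resize(im[200:460,150:400,::-1],None,fx=2.3,fy=2.3))
im=get_image('scene');cv2.imwrite('pics/c5.png',cv2.resize(im[60:260,350:550,::-1],None,fx=3,fy=3))
go(.5675,.347,.2,-18.5)
"
```

```text
[[ 0.0295 -0.0273  0.0097]
 [ 0.0296  0.0282  0.0097]
 [-0.0279  0.0289  0.0097]
 [-0.0279 -0.0283  0.0097]] [0.00082641 0.00035572 0.0097    ]
tool y ang -19.16 delta cm [ 1.1  -0.25  1.06] norm 1.55 rows>= 1 tilt [ 0.0206  0.0058 -0.9998] gap 0.0553 F [-1.2 -0.7 -1.4] t 5.23 pos [0.566  0.3357 0.2105]
twist -0.66
tool y ang -18.81 delta cm [ 1.26 -0.26  1.05] norm 1.66 rows>= 1 tilt [ 0.0202  0.0048 -0.9998] gap 0.0548 F [-0.7  0.2 -1.5] t 5.28 pos [0.5657 0.3342 0.2104]
twist -0.31
tool y ang -18.8 delta cm [ 1.5  -0.36  1.08] norm 1.88 rows>= 1 tilt [ 0.0202  0.004  -0.9998] gap 0.0549 F [-0.4 -1.1 -0.8] t 5.38 pos [0.5658 0.3316 0.2107]
twist -0.3
```

View pics/w5.png

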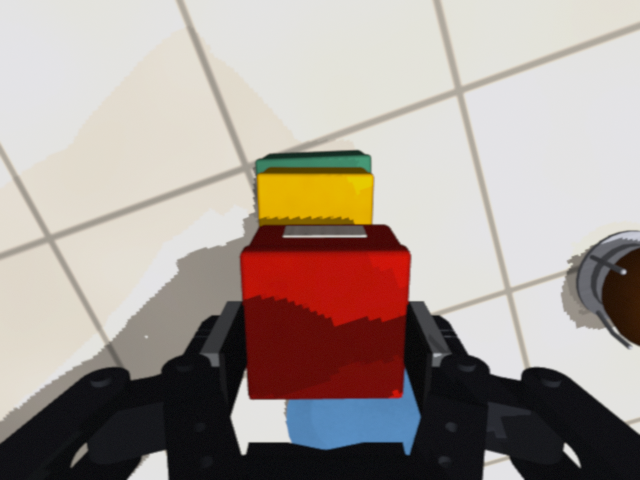

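View pics/s5.png

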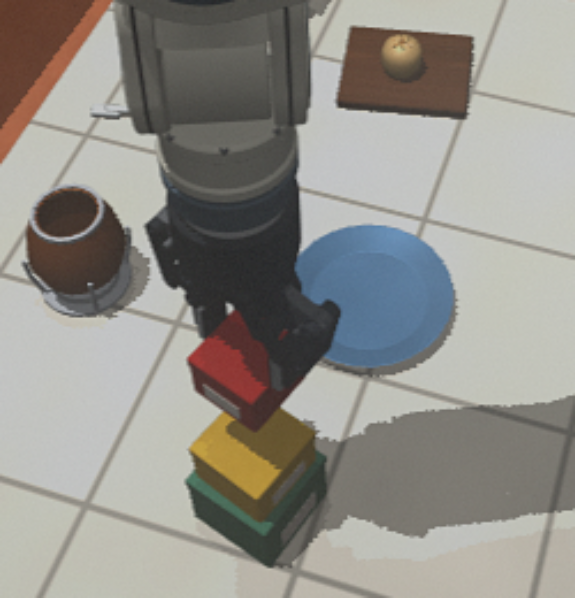

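View pics/c5.png

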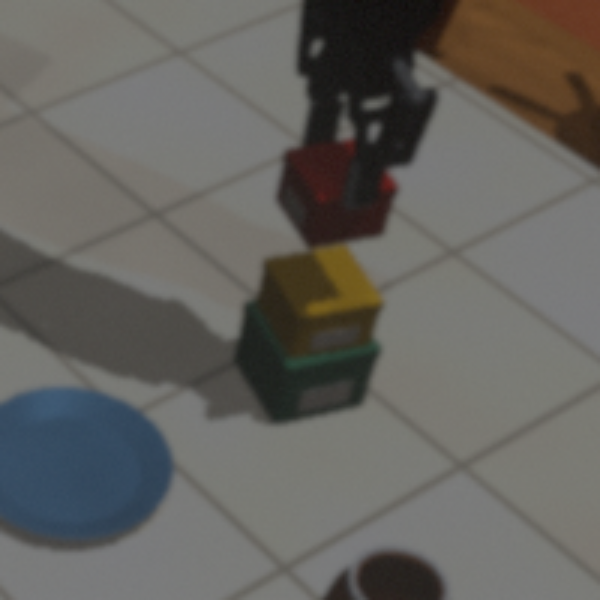

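The wrist view shows the yellow tin's far edge from (258,174) to (374,174), and the red tin ahead and above. I'll measure the yellow tin from this view as a third check.

```bash
python3 -c "
from h import *
s=sense();s['eef_pos']=np.array([.5660,.3357,.2105]);
c=cam('wrist',s)
a=plane(c,(258,174),.102);b=plane(c,(374,174),.102);d=(b-a);L=np.linalg.norm(d);d/=L
n=np.array([d[1],-d[0],0]); 
print(a,b,L,np.degrees(np.arctan2(d[1],d[0])),'ctr',(a+b)/2+n*.032,(a+b)/2-n*.032)
go(.5666,.3465,.175,-18.5)
"
```

```text
[0.5468897  0.38682308 0.102     ] [0.60686973 0.36630576 0.102     ] 0.06339214996500993 -18.884237636797153 ctr [0.56652269 0.34628684 0.102     ] [0.58723675 0.406842   0.102     ]
tool y ang -18.8 delta cm [ 1.4  -0.47  3.57] norm 3.87 rows>= 1 tilt [ 0.0202  0.004  -0.9998] gap 0.0549 F [-0.4 -1.1 -0.8] t 5.38 pos [0.5658 0.3316 0.2107]
twist -0.3
```

Call:
apply_moves(
  motion=[
    {"delta_pos": [0.7,-0.25,0.8],"twist": 0},
    {"delta_pos": [0.5,-0.15,1.0],"twist": 0},
    {"delta_pos": [0.1,0,0.8],"twist": 0},
  ],
)

```text
clock: 5.63
eef_pos: [0.5676, 0.3435, 0.1852]
ee_rot: [[0.323, 0.946, 0.023], [0.946, -0.323, 0.005], [0.012, 0.02, -1.0]]
ft_force: [-0.1, -0.4, -1.1]
finger_gap: 0.0548
```

```bash
python3 -c "
from h import *
go(.566,.346,.16,-18.5)
get_image('wrist');get_image('wrist');get_image('wrist');
go(.566,.346,.16,-18.5)
"
```

```text
tool y ang -18.86 delta cm [ 0.16 -0.28  2.51] norm 2.53 rows>= 1 tilt [ 0.0231  0.0048 -0.9997] gap 0.0548 F [-0.1 -0.4 -1.1] t 5.63 pos [0.5676 0.3435 0.1852]
twist -0.36
tool y ang -18.87 delta cm [ 0.22 -0.26  2.49] norm 2.52 rows>= 1 tilt [ 0.0213  0.0038 -0.9998] gap 0.0549 F [-0.   1.1 -1.5] t 5.78 pos [0.5672 0.343  0.185 ]
twist -0.37
```

Call:
apply_moves(
  motion=[
    {"delta_pos": [0.2,-0.2,1.0],"twist": 0},
    {"delta_pos": [0.1,0,0.9],"twist": 0},
    {"delta_pos": [0,0,0.5],"twist": 0},
  ],
)

```text
clock: 6.03
eef_pos: [0.5676, 0.3462, 0.1608]
ee_rot: [[0.324, 0.946, 0.024], [0.946, -0.324, 0.005], [0.012, 0.021, -1.0]]
ft_force: [0.4, 0.1, -1.0]
finger_gap: 0.0549
```

```bash
python3 -c "
from h import *
go(.566,.346,.156,-18.5)
im=get_image('side');cv2.imwrite('pics/s6.png',cv2.resize(im[280:460,190:340,::-1],None,fx=3.3,fy=3.3))
im=get_image('scene');cv2.imwrite('pics/c6.png',cv2.resize(im[90:230,400:510,::-1],None,fx=4,fy=4))
im=get_image('wrist');cv2.imwrite('pics/w6.png',im[:,:,::-1])
go(.566,.346,.156,-18.5)
"
```

```text
tool y ang -18.92 delta cm [-0.08 -0.16  0.47] norm 0.5 rows>= 1 tilt [ 0.024   0.0048 -0.9997] gap 0.0549 F [ 0.4  0.1 -1. ] t 6.03 pos [0.5676 0.3462 0.1608]
twist -0.42
tool y ang -18.92 delta cm [-0.06 -0.15  0.52] norm 0.55 rows>= 1 tilt [ 0.0234  0.0045 -0.9997] gap 0.0547 F [ 0.3  0.2 -1.3] t 6.18 pos [0.5675 0.3461 0.1613]
twist -0.42
```

View pics/s6.png

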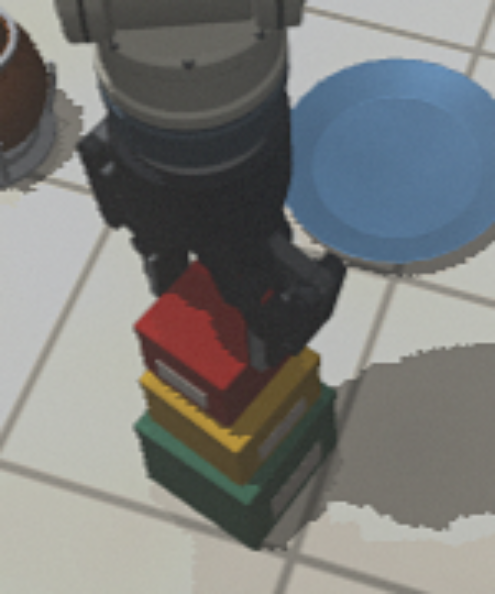

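View pics/c6.png

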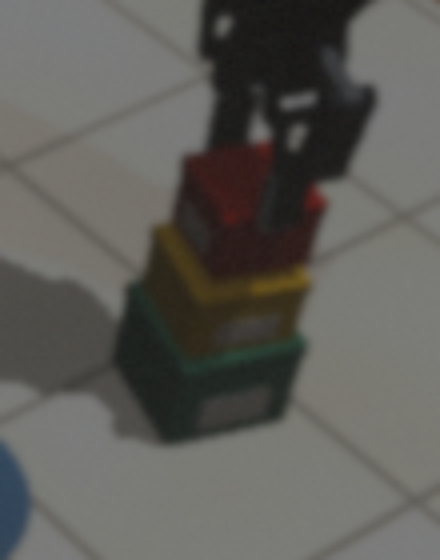

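View pics/w6.png

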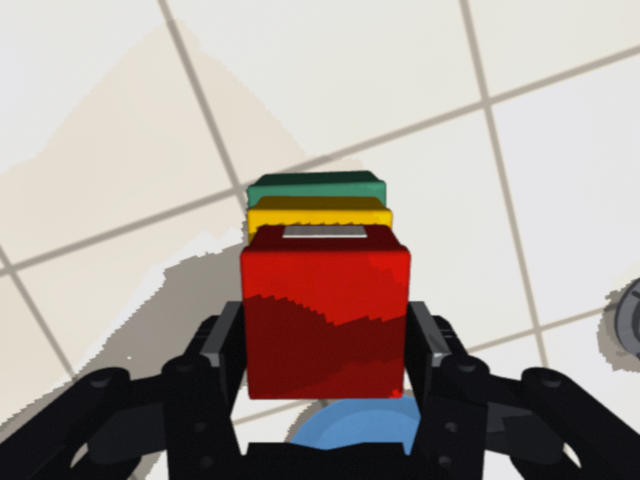

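All three views show the red tin nearly centred. I'll shift about 1.5 mm toward −tool y and lower until contact.

Call:
apply_moves(
  motion=[
    {"delta_pos": [0,-0.15,0.4],"twist": 0},
    {"delta_pos": [0,0,0.3],"twist": 0},
  ],
)

```text
clock: 6.35
eef_pos: [0.5666, 0.3468, 0.1549]
ee_rot: [[0.324, 0.946, 0.025], [0.946, -0.324, 0.005], [0.013, 0.022, -1.0]]
ft_force: [0.3, 0.4, -1.1]
finger_gap: 0.055
```

```bash
python3 -c "
from h import *
go(.566,.346,.154,-18.5)
get_image('wrist')
go(.566,.346,.154,-18.5)
"
```

```text
tool y ang -18.93 delta cm [-0.1  -0.03  0.09] norm 0.14 rows>= 1 tilt [ 0.025   0.0053 -0.9997] gap 0.055 F [ 0.3  0.4 -1.1] t 6.35 pos [0.5666 0.3468 0.1549]
twist -0.43
tool y ang -18.93 delta cm [-0.09 -0.04  0.04] norm 0.11 rows>= 1 tilt [ 0.0246  0.0051 -0.9997] gap 0.0548 F [-0.3 -0.1 -1.4] t 6.4 pos [0.5666 0.3467 0.1544]
twist -0.43
```

Call:
apply_moves(
  motion=[
    {"delta_pos": [-0.05,0,0.2],"twist": 0},
    {"delta_pos": [0,0,0.15],"twist": 0},
  ],
)

```text
clock: 6.57
eef_pos: [0.5668, 0.3465, 0.1514]
ee_rot: [[0.324, 0.946, 0.026], [0.946, -0.324, 0.006], [0.014, 0.022, -1.0]]
ft_force: [-3.1, -2.0, 13.6]
finger_gap: 0.0552
```

```bash
python3 -c "
from h import *
go(.566,.346,.154,-18.5)
get_image('wrist')
go(.566,.346,.154,-18.5)
im=get_image('side');cv2.imwrite('pics/s7.png',cv2.resize(im[280:460,190:340,::-1],None,fx=3.3,fy=3.3))
"
```

```text
tool y ang -18.92 delta cm [-0.06 -0.05 -0.26] norm 0.28 rows>= 1 tilt [ 0.0257  0.0057 -0.9997] gap 0.0552 F [-3.1 -2.  13.6] t 6.57 pos [0.5668 0.3465 0.1514]
twist -0.42
tool y ang -18.92 delta cm [-0.06 -0.05 -0.25] norm 0.26 rows>= 1 tilt [ 0.0257  0.0057 -0.9997] gap 0.0554 F [ 0.1 -1.4  1. ] t 6.62 pos [0.5667 0.3464 0.1515]
twist -0.42
```

View pics/s7.png

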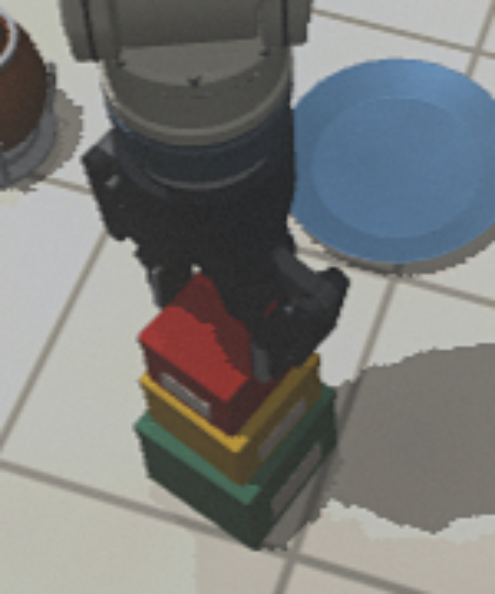

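Contact was made with a 13.6 N touch, relaxing to about 1 N, and the tin is seated. I'll release it.

Call:
apply_moves(
  motion=[
    {"delta_pos": [0,0,0],"twist": 0},
    {"delta_pos": [0,0,0],"twist": 0},
    {"delta_pos": [0,0,0],"twist": 0},
    {"delta_pos": [0,0,0],"twist": 0},
  ],
  jaw=1,
)

```text
clock: 7.0
eef_pos: [0.5671, 0.3465, 0.152]
ee_rot: [[0.324, 0.946, 0.027], [0.946, -0.324, 0.006], [0.015, 0.024, -1.0]]
ft_force: [-0.2, 1.0, 0.2]
finger_gap: 0.0857
```

Call:
apply_moves(
  motion=[
    {"delta_pos": [0,0,-1],"twist": 0},
    {"delta_pos": [0,0,-2.5],"twist": 0},
    {"delta_pos": [0,0,-3],"twist": 0},
    {"delta_pos": [0,0,-3],"twist": 0},
    {"delta_pos": [0,0,-2],"twist": 0},
    {"delta_pos": [0,0,0],"twist": 0},
  ],
)

```text
clock: 7.5
eef_pos: [0.5627, 0.3451, 0.2734]
ee_rot: [[0.324, 0.946, 0.024], [0.946, -0.324, 0.005], [0.012, 0.021, -1.0]]
ft_force: [0.2, 0.2, 0.1]
finger_gap: 0.0857
```

```bash
python3 -c "
from h import *
go(.45,-.34,.25)
im=get_image('wrist');cv2.imwrite('pics/w8.png',im[:,:,::-1])
im=get_image('side');cv2.imwrite('pics/s8.png',cv2.resize(im[280:460,190:340,::-1],None,fx=3.3,fy=3.3))
"
```

```text
tool y ang -18.93 delta cm [-68.49  11.52   1.76] norm 69.48 rows>= 17 tilt [ 0.024   0.0046 -0.9997] gap 0.0857 F [0.2 0.2 0.1] t 7.5 pos [0.5627 0.3451 0.2734]
```

View pics/s8.png

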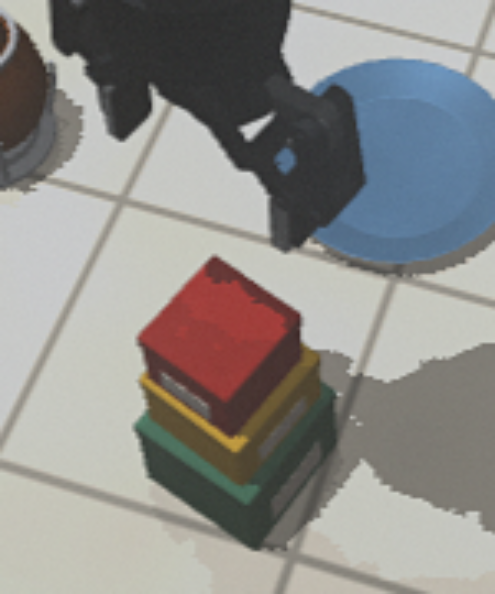

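View pics/w8.png

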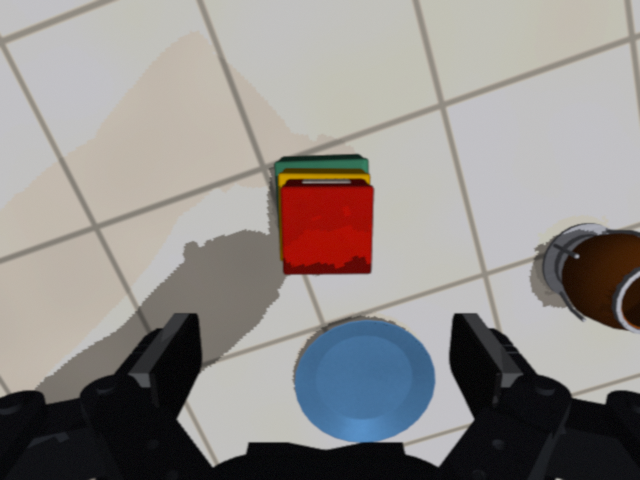

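The red tin stands flat on the column. I'll quantify the offset from w8 and also fix the saucer's new position.

```bash
python3 -c "
from h import *
from m1 import quad
s=sense();s['eef_pos']=np.array([.5627,.3451,.2734]);c=cam('wrist',s)
im=cv2.imread('pics/w8.png');h=cv2.cvtColor(im,cv2.COLOR_BGR2HSV);H,S,V=h[...,0].astype(int),h[...,1],h[...,2]
roi=np.zeros(H.shape,bool);roi[140:300,250:400]=1
m=roi&(((H<8)|(H>172))&(S>150)&(V>150));q=quad(big(m));P=np.array([plane(c,p,.144) for p in q]);print('red',q.tolist(),P.round(4).tolist(),P.mean(0))
y=roi&(H>17)&(H<32)&(S>150)&(V>100)
u=np.argwhere(y);print('yellow rows',u.min(0),u.max(0)); 
for r in range(170,182): 
    xs=np.where(y[r])[0]; print(r,xs.min() if len(xs) else None,xs.max() if len(xs) else None)
b=big((H>95)&(H<120)&(S>90)).astype(np.uint8);cs,_=cv2.findContours(b,0,cv2.CHAIN_APPROX_NONE);Q=np.array([plane(c,p[0],.016)[:2] for p in max(cs,key=cv2.contourArea)]).astype(np.float32);print('saucer',cv2.minEnclosingCircle(Q))
a=plane(c,(278.5,173.5),.102);bb=plane(c,(370.5,173.5),.102);d=bb-a;L=np.linalg.norm(d);d/=L;print(L,(a+bb)/2+np.array([d[1],-d[0],0])*.032)
"
```

```text
red [[371.0, 189.0], [368.0, 263.0], [287.0, 261.0], [284.0, 189.0]] [[0.6011, 0.3641, 0.144], [0.5854, 0.3196, 0.144], [0.5375, 0.3378, 0.144], [0.5516, 0.3812, 0.144]] [0.56889134 0.35067529 0.144     ]
yellow rows [173 278] [258 369]
170 None None
171 None None
172 None None
173 280 341
174 279 368
175 278 368
176 278 369
177 278 369
178 278 369
179 278 369
180 278 369
181 278 369
saucer ((0.5435754060745239, 0.14537079632282257), 0.07442215830087662)
0.0638847144299766 [0.56622364 0.3465607  0.102     ]
```

```bash
python3 -c "
from h import *
s=sense();s['eef_pos']=np.array([.5627,.3451,.2734]);c=cam('wrist',s)
P=np.array([plane(c,p,.144) for p in [(281.5,187.5),(373.5,187.5),(371,273),(284,273)]]);print(P.mean(0),np.linalg.norm(P-np.roll(P,1,0),axis=1))
c=cam('side')
def f(L,z): P=np.array([plane(c,(190+a/3.3,280+b/3.3),z) for a,b in L]);print(P.round(4).tolist(),P.mean(0),np.linalg.norm(P-np.roll(P,1,0),axis=1));return P
f([(215,257),(300,319),(229,402),(139,340)],.144)
A=f([(140,376),(240,448),(319,352)],.102);print((A[0]+A[2])/2)
A=f([(136,425),(248,500),(337,389)],.060);print((A[0]+A[2])/2)
"
```

```text
[0.56784332 0.34760243 0.144     ] [0.05460445 0.05532655 0.05482624 0.05543716]
[[0.5843, 0.3149, 0.144], [0.5328, 0.3342, 0.144], [0.5494, 0.3843, 0.144], [0.6018, 0.3677, 0.144]] [0.56707608 0.35028033 0.144     ] [0.05561839 0.05504978 0.05278873 0.05498893]
[[0.6071, 0.3657, 0.102], [0.5464, 0.3859, 0.102], [0.5273, 0.327, 0.102]] [0.56027925 0.35952844 0.102     ] [0.0887203  0.06393593 0.06196353]
[0.56720202 0.34634388 0.102     ]
[[0.6114, 0.3724, 0.06], [0.5428, 0.3921, 0.06], [0.5205, 0.323, 0.06]] [0.55822453 0.36249343 0.06      ] [0.10343343 0.0712978  0.07262283]
[0.56591187 0.34769008 0.06      ]
```

The red-yellow offset is about 1.5–4 mm, well inside tolerance, and the saucer is at about (0.544, 0.146). Next I'll pair the tongs' jaw ends correctly between the views for a rough direction and plan the transit.

```bash
cat >> h.py <<'E'
def plan(tx,ty,tz,twist_total,n,ease=1):
    s=sense();R=np.array(s["ee_rot"]);a=np.arctan2(R[1,1],R[0,1]);D=np.array([tx,ty,tz])-np.array(s["eef_pos"])
    w=np.ones(n)
    if ease: w[0]=.5;w[-1]=.5
    w/=w.sum()
    for i in range(n):
        y=np.array([np.cos(a),np.sin(a)]);x=np.array([-y[1],y[0]]) # x = y cross z(down)
        x=np.array([-np.sin(a),np.cos(a)]) ; d=D*w[i]*100
        print([round(float(x@d[:2]),1),round(float(y@d[:2]),1),round(float(-d[2]),1)],round(twist_total/n,1),end=' ; ')
        a-=np.radians(twist_total/n)
    print()
E
python3 -c "
from h import *
a=cam('scene');b=cam('side')
for n,p,q in [('hinge',(138,249.5),(434,196)),('jawL',(177.5,327),(358,183.5)),('jawR',(132,342),(371,164))]: print(n,tri((a,p),(b,q)))
print([plane(a,p,.026).round(3) for p in [(138,249.5),(177.5,327),(132,342)]],[plane(b,p,.026).round(3) for p in [(434,196),(358,183.5),(371,164)]])
R=np.array(sense()['ee_rot']);print(R)
plan(.45,-.33,.25,86,18)
"
```

```text
hinge (array([ 0.3729745 , -0.30150312,  0.02531936]), [0.0023346077745728545, 0.002334607774572793])
jawL (array([ 0.56628676, -0.30936695,  0.0089451 ]), [0.0022039350059192917, 0.0022039350059192037])
jawR (array([ 0.55262766, -0.38807035,  0.01459331]), [0.0035316260187136204, 0.00353162601871364])
[array([ 0.376, -0.301,  0.026]), array([ 0.58 , -0.31 ,  0.026]), array([ 0.564, -0.386,  0.026])] [array([ 0.371, -0.303,  0.026]), array([ 0.561, -0.292,  0.026]), array([ 0.548, -0.378,  0.026])]
[[ 0.32423766  0.9457502   0.02065186]
 [ 0.94592618 -0.32436672  0.00314714]
 [ 0.00967518  0.01851472 -0.99978177]]
[-2.0, 0.3, 0.1] 4.8 ; [-3.9, 1.0, 0.1] 4.8 ; [-3.8, 1.3, 0.1] 4.8 ; [-3.7, 1.6, 0.1] 4.8 ; [-3.5, 1.9, 0.1] 4.8 ; [-3.4, 2.2, 0.1] 4.8 ; [-3.2, 2.5, 0.1] 4.8 ; [-2.9, 2.7, 0.1] 4.8 ; [-2.7, 3.0, 0.1] 4.8 ; [-2.5, 3.2, 0.1] 4.8 ; [-2.2, 3.4, 0.1] 4.8 ; [-1.9, 3.6, 0.1] 4.8 ; [-1.6, 3.7, 0.1] 4.8 ; [-1.3, 3.8, 0.1] 4.8 ; [-0.9, 3.9, 0.1] 4.8 ; [-0.6, 4.0, 0.1] 4.8 ; [-0.3, 4.0, 0.1] 4.8 ; [0.0, 2.0, 0.1] 4.8 ;
```

Call:
apply_moves(
  motion=[
    {"delta_pos": [-2.0,0.3,0.1],"twist": 4.8},
    {"delta_pos": [-3.9,1.0,0.1],"twist": 4.8},
    {"delta_pos": [-3.8,1.3,0.1],"twist": 4.8},
    {"delta_pos": [-3.7,1.6,0.1],"twist": 4.8},
    {"delta_pos": [-3.5,1.9,0.1],"twist": 4.8},
    {"delta_pos": [-3.4,2.2,0.1],"twist": 4.8},
    {"delta_pos": [-3.2,2.5,0.1],"twist": 4.8},
    {"delta_pos": [-2.9,2.7,0.1],"twist": 4.8},
    {"delta_pos": [-2.7,3.0,0.1],"twist": 4.8},
    {"delta_pos": [-2.5,3.2,0.1],"twist": 4.8},
  ],
)

```text
clock: 8.43
eef_pos: [0.4856, -0.0359, 0.2432]
ee_rot: [[0.929, 0.369, 0.002], [0.369, -0.929, 0.003], [0.003, -0.002, -1.0]]
ft_force: [2.5, -0.8, 0.6]
finger_gap: 0.0858
```

```bash
python3 -c "
from h import *
go(.45,-.33,.25,-104)
im=get_image('wrist');cv2.imwrite('pics/w9.png',im[:,:,::-1])
go(.45,-.33,.25,-104)
plan(.45,-.33,.25,38,9)
"
```

```text
tool y ang -68.34 delta cm [-14.16  26.02  -0.77] norm 29.63 rows>= 8 tilt [ 0.0017  0.0029 -1.    ] gap 0.0858 F [ 2.5 -0.8  0.6] t 8.43 pos [ 0.4856 -0.0359  0.2432]
twist 35.66
tool y ang -68.96 delta cm [-13.57  25.66  -0.74] norm 29.03 rows>= 8 tilt [ 1.e-04  2.e-04 -1.e+00] gap 0.0856 F [ 0.3 -3.1  1.4] t 8.48 pos [ 0.4845 -0.0418  0.2427]
twist 35.04
[-0.8, 1.6, -0.0] 4.2 ; [-1.5, 3.3, -0.1] 4.2 ; [-1.2, 3.4, -0.1] 4.2 ; [-1.0, 3.5, -0.1] 4.2 ; [-0.7, 3.6, -0.1] 4.2 ; [-0.4, 3.6, -0.1] 4.2 ; [-0.2, 3.6, -0.1] 4.2 ; [0.1, 3.6, -0.1] 4.2 ; [0.2, 1.8, -0.0] 4.2 ;
```

Tilt has gone back to about zero. I'll continue to the tongs.

Call:
apply_moves(
  motion=[
    {"delta_pos": [-1.5,3.0,0],"twist": 4},
    {"delta_pos": [-1.5,3.3,0],"twist": 4},
    {"delta_pos": [-1.2,3.4,0],"twist": 4},
    {"delta_pos": [-1.0,3.5,0],"twist": 4},
    {"delta_pos": [-0.7,3.6,0],"twist": 4},
    {"delta_pos": [-0.4,3.6,0],"twist": 4},
    {"delta_pos": [-0.2,3.0,0],"twist": 4},
    {"delta_pos": [0.1,1.5,0],"twist": 4},
    {"delta_pos": [0,0,0],"twist": 0},
  ],
)

```text
clock: 9.23
eef_pos: [0.445, -0.3135, 0.231]
ee_rot: [[0.975, -0.223, -0.014], [-0.223, -0.975, 0.01], [-0.016, -0.007, -1.0]]
ft_force: [0.4, -0.2, -1.0]
finger_gap: 0.0851
```

```bash
python3 -c "
from h import *
get_image('wrist')
go(.45,-.33,.25,-104);import json;s=sense();json.dump(dict(eef_pos=list(map(float,s['eef_pos'])),ee_rot=np.array(s['ee_rot']).tolist()),open('w10.json','w'))
im=get_image('wrist');cv2.imwrite('pics/w10.png',im[:,:,::-1])
go(.45,-.33,.25,-104)
"
```

```text
tool y ang -102.66 delta cm [ 0.85  1.61 -1.95] norm 2.66 rows>= 1 tilt [-0.0143  0.0109 -0.9998] gap 0.0854 F [-0.  -0.8 -0.8] t 9.28 pos [ 0.4449 -0.3122  0.2308]
twist 1.34
tool y ang -102.5 delta cm [ 0.85  1.74 -1.9 ] norm 2.71 rows>= 1 tilt [-0.0138  0.0109 -0.9998] gap 0.0853 F [0.3 0.3 0. ] t 9.33 pos [ 0.4452 -0.311   0.2313]
twist 1.5
```

View pics/w10.png

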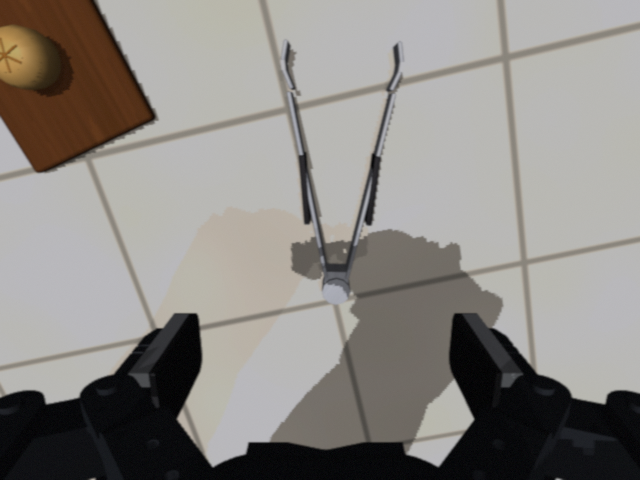

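View pics/w9.png

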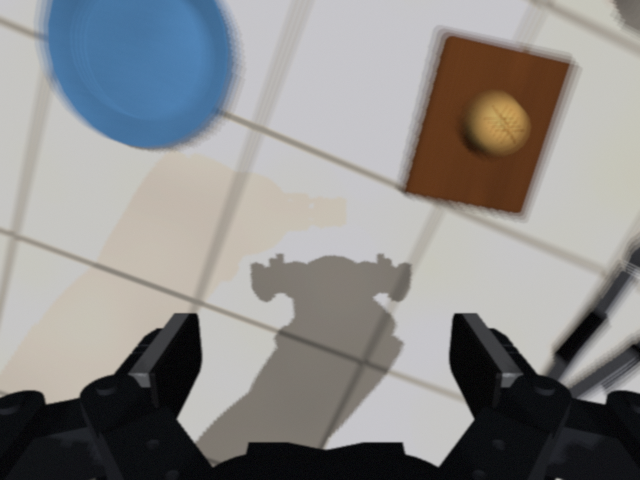

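Wrist view w10 shows the tongs with the hinge at (335,290), jaw tips at (287,42) and (400,43), and grips at (306,188) and (374,188). The board and roll are upper left, roll at (27,57). I'll triangulate these with the fixed views.

```bash
python3 -c "
from h import *
import json
s=json.load(open('w10.json'));w=cam('wrist',s);a=cam('scene');b=cam('side')
print('hinge',tri((w,(335,290)),(a,(138,249)),(b,(435,196.5))))
P={k:plane(w,uv,.026) for k,uv in dict(h=(335,290),tl=(287,42),tr=(400,43),gl0=(304,156),gl1=(307,222),gr0=(376,156),gr1=(370,222)).items()}
for k,v in P.items(): print(k,v.round(4))
m=(P['tl']+P['tr'])/2;d=(m-P['h'])[:2];print('len',np.linalg.norm(d),'ang',np.degrees(np.arctan2(d[1],d[0])),'tipgap',np.linalg.norm(P['tl']-P['tr']))
u=d/np.linalg.norm(d);print('gripmid',(P['gl0']+P['gl1']+P['gr0']+P['gr1'])/4,'grip from tip mid -110', m[:2]-u*.110, 'h+.08',P['h'][:2]+u*.08)
print('roll w10',plane(w,(27,57),.03))
print('roll tri',tri((w,(27,57)),(a,(274,285)),(b,(324.5,224))))
"
```

```text
hinge (array([ 0.37086734, -0.30204627,  0.02377367]), [0.001349478666833902, 0.002841105409314206, 0.0027621703451090854])
h [ 0.3727 -0.3033  0.026 ]
tl [ 0.5663 -0.3106  0.026 ]
tr [ 0.5482 -0.3882  0.026 ]
gl0 [ 0.4865 -0.3038  0.026 ]
gl1 [ 0.4354 -0.294   0.026 ]
gr0 [ 0.4746 -0.3573  0.026 ]
gr1 [ 0.4245 -0.3431  0.026 ]
len 0.19017692836193725 ang -14.011812084424003 tipgap 0.07963988725417732
gripmid [ 0.45527286 -0.32456152  0.026     ] grip from tip mid -110 [ 0.45053439 -0.32274957] h+.08 [ 0.45036273 -0.32270673]
roll w10 [ 0.59669646 -0.12904379  0.03      ]
roll tri (array([ 0.59790533, -0.12628011,  0.02795225]), [0.001373484855047172, 0.0012330221762900041, 0.0007444544318266234])
```

The tongs point to −14° and are 190 mm long (matches), with the grip point at about (0.4525, −0.3235). I'll descend in stages.

```bash
python3 -c "
from h import *
go(.4525,-.3235,.08,-104)
plan(.4525,-.3235,.08,1.5,6)"
```

```text
tool y ang -102.5 delta cm [ 1.22  1.18 15.1 ] norm 15.2 rows>= 4 tilt [-0.0138  0.0109 -0.9998] gap 0.0853 F [0.3 0.3 0. ] t 9.33 pos [ 0.4452 -0.311   0.2313]
twist 1.5
[0.1, 0.1, 1.5] 0.2 ; [0.2, 0.2, 3.0] 0.2 ; [0.2, 0.2, 3.0] 0.2 ; [0.2, 0.2, 3.0] 0.2 ; [0.2, 0.2, 3.0] 0.2 ; [0.1, 0.1, 1.5] 0.2 ;
```

Call:
apply_moves(
  motion=[
    {"delta_pos": [0.3,0.3,1.5],"twist": 1.5},
    {"delta_pos": [0.3,0.3,2.8],"twist": 0},
    {"delta_pos": [0.3,0.3,3.0],"twist": 0},
    {"delta_pos": [0.2,0.3,2.8],"twist": 0},
    {"delta_pos": [0,0,2],"twist": 0},
    {"delta_pos": [0,0,1],"twist": 0},
  ],
)

```text
clock: 9.83
eef_pos: [0.4537, -0.316, 0.0974]
ee_rot: [[0.974, -0.224, -0.01], [-0.224, -0.974, 0.009], [-0.012, -0.007, -1.0]]
ft_force: [-0.6, -0.3, 0.6]
finger_gap: 0.0852
```

```bash
python3 -c "
from h import *
get_image('wrist')
go(.4525,-.3235,.018,-104);import json;s=sense();json.dump(dict(eef_pos=list(map(float,s['eef_pos'])),ee_rot=np.array(s['ee_rot']).tolist()),open('w11.json','w'))
im=get_image('wrist');cv2.imwrite('pics/w11.png',im[:,:,::-1])
"
```

```text
tool y ang -102.94 delta cm [0.23 0.88 7.8 ] norm 7.85 rows>= 2 tilt [-0.0116  0.011  -0.9999] gap 0.0854 F [-0.   0.4 -1.4] t 9.88 pos [ 0.4531 -0.3152  0.0961]
twist 1.06
```

View pics/w11.png

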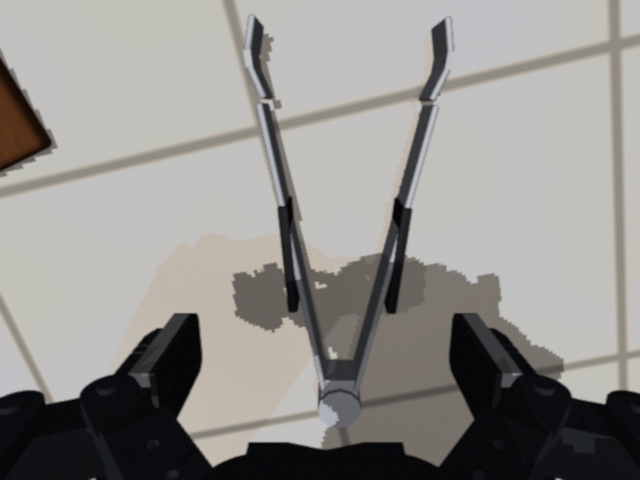

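Now the hinge is at (340,408), the tips at (251,18) and (447,18), and the grips span rows 200–310 near columns 287 and 399.

```bash
python3 -c "
from h import *
import json
s=json.load(open('w11.json'));w=cam('wrist',s);w0=cam('wrist',json.load(open('w10.json')))
print('hinge z',tri((w,(340,408)),(w0,(335,290))),'tips',tri((w,(251,18)),(w0,(287,42))),tri((w,(447,18)),(w0,(400,43))))
P={k:plane(w,uv,.026) for k,uv in dict(h=(340,408),tl=(251,18),tr=(447,18),gl0=(284,202),gl1=(293,308),gr0=(405,202),gr1=(392,308)).items()}
for k,v in P.items(): print(k,v.round(4))
m=(P['tl']+P['tr'])/2;d=(m-P['h'])[:2];print('len',np.linalg.norm(d),'ang',np.degrees(np.arctan2(d[1],d[0])))
u=d/np.linalg.norm(d);g=(P['gl0']+P['gl1']+P['gr0']+P['gr1'])/4;print('gripmid',g,P['h'][:2]+u*.08)
go(g[0],g[1],.018,-104)
"
```

```text
hinge z (array([ 0.37299033, -0.3041698 ,  0.0268784 ]), [0.0007758617587030292, 0.000775861758703103]) tips (array([ 0.56497011, -0.31107799,  0.03478541]), [7.001691857913969e-05, 7.001691857902074e-05]) (array([ 0.54855373, -0.38816866,  0.02552687]), [0.00030856263298284227, 0.00030856263298316747])
h [ 0.3721 -0.3048  0.026 ]
tl [ 0.5668 -0.31    0.026 ]
tr [ 0.5488 -0.388   0.026 ]
gl0 [ 0.4895 -0.3038  0.026 ]
gl1 [ 0.436  -0.2946  0.026 ]
gr0 [ 0.4771 -0.3584  0.026 ]
gr1 [ 0.4251 -0.343   0.026 ]
len 0.1908304108608859 ang -13.379458213509505
gripmid [ 0.45689479 -0.3249503   0.026     ] [ 0.44997276 -0.32331321]
tool y ang -102.98 delta cm [0.63 0.86 7.98] norm 8.05 rows>= 2 tilt [-0.0106  0.01   -0.9999] gap 0.0856 F [-0.4  0.6  0.2] t 9.93 pos [ 0.4535 -0.3159  0.0979]
twist 1.02
```

Call:
apply_moves(
  motion=[
    {"delta_pos": [0.2,0.5,0],"twist": 0.6},
    {"delta_pos": [0.1,0.3,1.2],"twist": 0},
    {"delta_pos": [0,0.1,2.0],"twist": 0},
    {"delta_pos": [0,0,1.5],"twist": 0},
    {"delta_pos": [0,0,0.8],"twist": 0},
  ],
)

```text
clock: 10.35
eef_pos: [0.4585, -0.3253, 0.0488]
ee_rot: [[0.974, -0.229, -0.002], [-0.229, -0.974, 0.002], [-0.002, -0.001, -1.0]]
ft_force: [-0.4, 0.9, 0.5]
finger_gap: 0.0854
```

```bash
python3 -c "
from h import *
get_image('wrist')
go(.4535,-.3242,.018,-103.6)
im=get_image('wrist');cv2.imwrite('pics/w12.png',im[:,:,::-1])
"
```

```text
tool y ang -103.22 delta cm [-0.46  0.04  2.99] norm 3.03 rows>= 1 tilt [-0.0029  0.0029 -1.    ] gap 0.0854 F [-0.4  0.5 -0.3] t 10.4 pos [ 0.4581 -0.325   0.0479]
twist 0.38
```

View pics/w12.png

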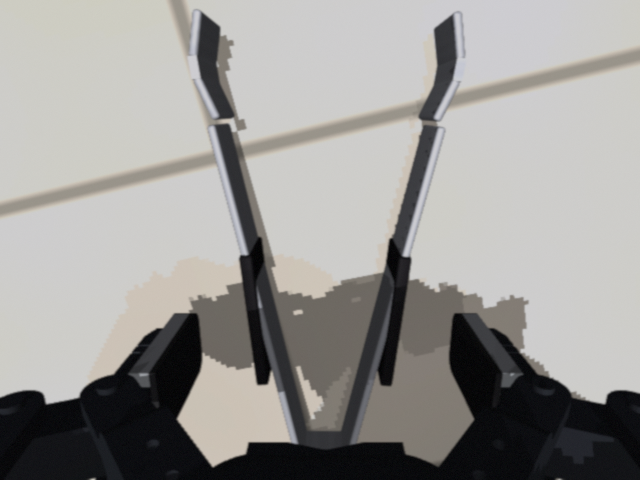

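The grips are centred between the fingers (columns 255 and 397, mid 326). I'll go down to grip height.

Call:
apply_moves(
  motion=[
    {"delta_pos": [-0.2,0,1.0],"twist": 0.3},
    {"delta_pos": [-0.1,0,1.0],"twist": 0},
    {"delta_pos": [-0.1,0,0.6],"twist": 0},
    {"delta_pos": [0,0,0.3],"twist": 0},
  ],
)

```text
clock: 10.78
eef_pos: [0.4556, -0.3252, 0.0211]
ee_rot: [[0.972, -0.234, 0.001], [-0.234, -0.972, -0.001], [0.002, 0.001, -1.0]]
ft_force: [-0.0, 0.9, -0.0]
finger_gap: 0.0858
```

```bash
python3 -c "
from h import *
get_image('wrist')
go(.4535,-.3242,.018,-103.6)
im=get_image('wrist');cv2.imwrite('pics/w13.png',im[:,:,::-1])
"
```

```text
tool y ang -103.51 delta cm [-0.21 -0.04  0.28] norm 0.35 rows>= 1 tilt [ 8.e-04 -7.e-04 -1.e+00] gap 0.0851 F [ 0.4  0.6 -0.2] t 10.83 pos [ 0.4554 -0.325   0.0208]
twist 0.09
```

View pics/w13.png

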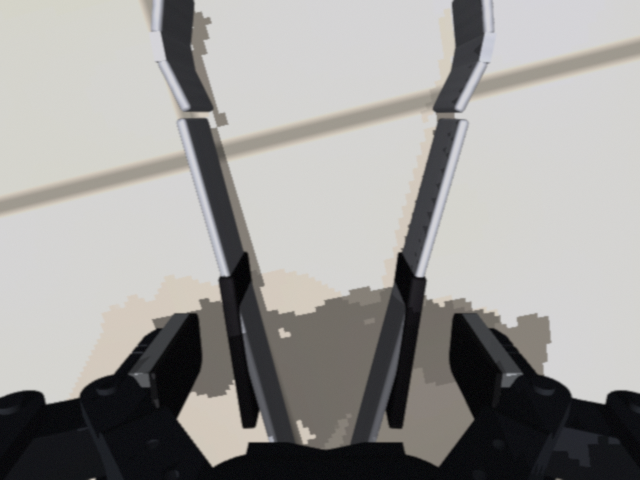

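Call:
apply_moves(
  motion=[
    {"delta_pos": [-0.1,0,0.3],"twist": 0},
    {"delta_pos": [0,0,0.1],"twist": 0},
    {"delta_pos": [0,0,0],"twist": 0},
    {"delta_pos": [0,0,0],"twist": 0},
    {"delta_pos": [0,0,0],"twist": 0},
  ],
  jaw=0.25,
  newtons=20,
)

```text
clock: 11.3
eef_pos: [0.4554, -0.3258, 0.0184]
ee_rot: [[0.972, -0.234, 0.003], [-0.234, -0.972, -0.003], [0.004, 0.002, -1.0]]
ft_force: [-0.2, 0.9, -1.3]
finger_gap: 0.0534
```

```bash
python3 -c "
from h import *
get_image('wrist')
go(.4535,-.3242,.018,-103.6)
im=get_image('wrist');cv2.imwrite('pics/w14.png',im[:,:,::-1])
"
```

```text
tool y ang -103.52 delta cm [-0.22 -0.11  0.03] norm 0.25 rows>= 1 tilt [ 0.0031 -0.0027 -1.    ] gap 0.0534 F [0.1 0.2 0.1] t 11.35 pos [ 0.4554 -0.3258  0.0184]
twist 0.08
```

View pics/w14.png

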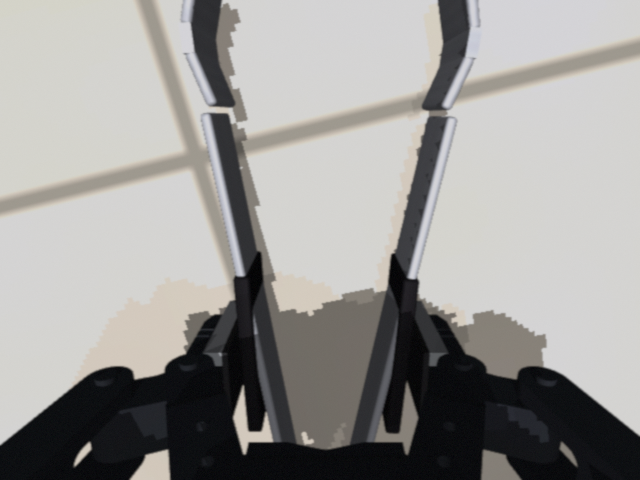

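The grips are held at 53.4 mm with the jaws still open. I'll lift gently.

Call:
apply_moves(
  motion=[
    {"delta_pos": [0,0,-0.8],"twist": 0},
    {"delta_pos": [0,0,-1.5],"twist": 0},
    {"delta_pos": [0,0,-2],"twist": 0},
    {"delta_pos": [0,0,-2.5],"twist": 0},
    {"delta_pos": [0,0,-2.5],"twist": 0},
    {"delta_pos": [0,0,-2],"twist": 0},
    {"delta_pos": [0,0,-1],"twist": 0},
  ],
)

```text
clock: 11.98
eef_pos: [0.4532, -0.3237, 0.1461]
ee_rot: [[0.972, -0.234, -0.003], [-0.234, -0.972, 0.003], [-0.003, -0.002, -1.0]]
ft_force: [0.7, -0.3, -0.3]
finger_gap: 0.0533
```

```bash
python3 -c "
from h import *
get_image('wrist')
go(.52,-.17,.14,-60)
im=get_image('wrist');cv2.imwrite('pics/w15.png',im[:,:,::-1])
im=get_image('side');cv2.imwrite('pics/s15.png',im[:,:,::-1])
plan(.52,-.172,.14,-43.5,10)
"
```

```text
tool y ang -103.51 delta cm [  2.85 -16.53   0.77] norm 16.8 rows>= 5 tilt [-9.0e-04  1.1e-03 -1.0e+00] gap 0.0534 F [ 0.7 -0.   1. ] t 12.03 pos [ 0.4537 -0.3241  0.1475]
twist -43.51
[0.2, -0.9, 0.0] -4.3 ; [0.5, -1.8, 0.0] -4.3 ; [0.6, -1.7, 0.0] -4.3 ; [0.7, -1.7, 0.0] -4.3 ; [0.9, -1.6, 0.0] -4.3 ; [1.0, -1.6, 0.0] -4.3 ; [1.1, -1.5, 0.0] -4.3 ; [1.2, -1.4, 0.0] -4.3 ; [1.3, -1.3, 0.0] -4.3 ; [0.7, -0.6, 0.0] -4.3 ;
```

View pics/w15.png

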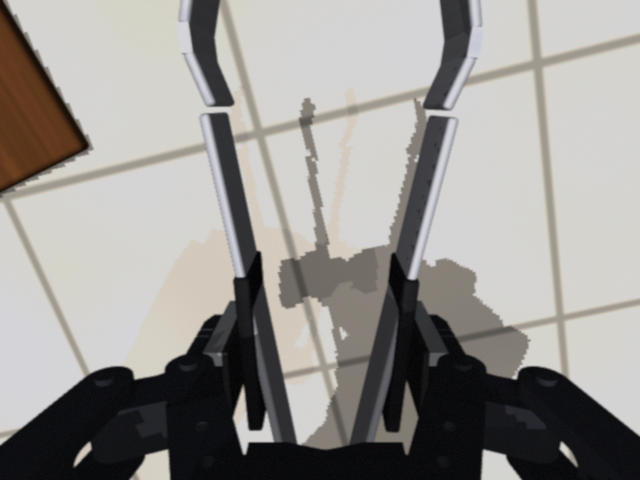

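View pics/s15.png

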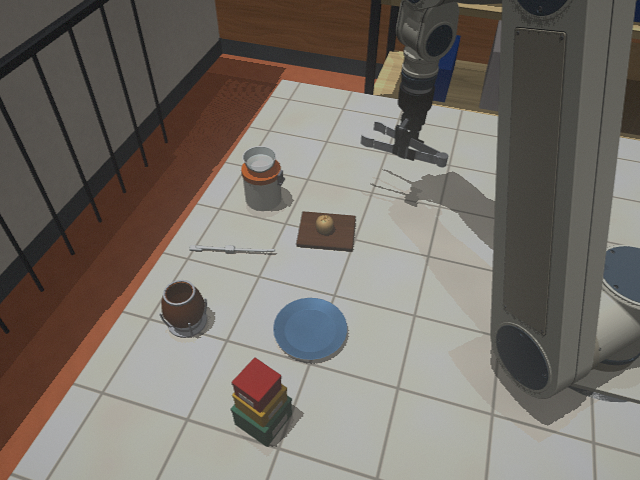

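The tongs hang level with the jaws open, unchanged in the grip. I'll turn them toward the roll.

Call:
apply_moves(
  motion=[
    {"delta_pos": [0.2,-0.9,0],"twist": -2.5},
    {"delta_pos": [0.5,-1.8,0],"twist": -4.3},
    {"delta_pos": [0.6,-1.7,0],"twist": -4.3},
    {"delta_pos": [0.7,-1.7,0],"twist": -4.3},
    {"delta_pos": [0.9,-1.6,0],"twist": -4.3},
    {"delta_pos": [1.0,-1.6,0],"twist": -4.3},
    {"delta_pos": [1.1,-1.5,0],"twist": -4.3},
    {"delta_pos": [1.2,-1.4,0],"twist": -4.3},
    {"delta_pos": [1.3,-1.3,0],"twist": -4.3},
    {"delta_pos": [0.7,-0.6,0],"twist": -4.3},
    {"delta_pos": [0,0,0],"twist": -2},
  ],
)

```text
clock: 13.05
eef_pos: [0.5208, -0.1638, 0.1295]
ee_rot: [[0.852, 0.523, -0.023], [0.523, -0.852, 0.016], [-0.011, -0.026, -1.0]]
ft_force: [-0.3, -0.5, -1.3]
finger_gap: 0.0535
```

```bash
cat > snap.py <<'E'
from h import *
import json,sys
def snap(n,settle=1):
    for _ in range(settle): get_image('wrist')
    s=sense();json.dump(dict(eef_pos=list(map(float,s['eef_pos'])),ee_rot=np.array(s['ee_rot']).tolist()),open(n+'.json','w'))
    im=get_image('wrist');cv2.imwrite(f'pics/{n}.png',im[:,:,::-1]);return s
E
python3 -c "
from snap import *
s=snap('w16');go(.52,-.172,.14,-60)
w=cam('wrist',s);R=np.array(s['ee_rot'])
print('jawmid px',proj(w,np.array(s['eef_pos'])+R@[.088,0,.0054]),'roll top px',proj(w,[.598,-.127,.048]))
"
```

```text
tool y ang -58.74 delta cm [-0.42  0.57 -1.07] norm 1.28 rows>= 1 tilt [-0.0234  0.0158 -0.9996] gap 0.0534 F [-0.1 -0.2 -1.7] t 13.15 pos [ 0.5204 -0.1648  0.1294]
twist 1.26
jawmid px [324.03124114  57.29591844] roll top px [349.17530892  82.16709601]
```

View pics/w16.png

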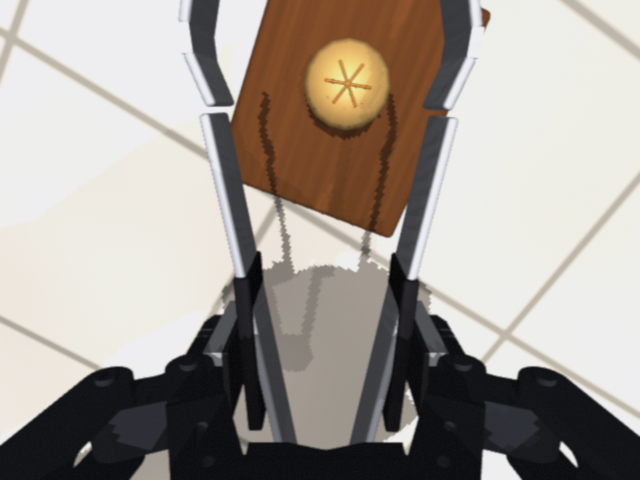

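The roll's top is at (347,83), within 2 px of the prediction from (0.598, −0.127, 0.048). I'll align the jaw midpoint over it and descend.

```bash
cat > jw.py <<'E'
from h import *
def jaw(tx,ty,tz,fx=.088,fz=.0054,tw=0):
    s=sense();R=np.array(s["ee_rot"]);J=np.array(s["eef_pos"])+R@[fx,0,fz]
    d=R.T@(np.array([tx,ty,tz])-J)*100
    print("jaw at",J.round(4),"need tool cm",d.round(2),"tcp",np.round(s["eef_pos"],4),"tilt",R[:,2].round(4),"theta",round(float(np.degrees(np.arctan2(R[1,0],R[0,0]))),2),"gap",round(s["finger_gap"],4),"F",np.round(s["ft_force"],1),"t",round(s["clock"],2))
E
python3 -c "
from jw import *
jaw(.598,-.127,.029)"
```

```text
jaw at [ 0.5955 -0.1191  0.123 ] need tool cm [-0.08  1.05  9.38] tcp [ 0.5204 -0.1648  0.1294] tilt [-0.0234  0.0158 -0.9996] theta 31.28 gap 0.0534 F [-0.1 -0.2 -1.7] t 13.15
```

Call:
apply_moves(
  motion=[
    {"delta_pos": [0,0.5,0.8],"twist": 0},
    {"delta_pos": [0,0.4,1.5],"twist": 0},
    {"delta_pos": [0,0.15,1.5],"twist": 0},
    {"delta_pos": [0,0,0.8],"twist": 0},
  ],
)

```text
clock: 13.48
eef_pos: [0.5249, -0.1752, 0.0798]
ee_rot: [[0.858, 0.512, -0.023], [0.513, -0.858, 0.015], [-0.012, -0.025, -1.0]]
ft_force: [-0.8, 0.4, -1.4]
finger_gap: 0.0534
```

```bash
python3 -c "
from snap import *
from jw import *
s=snap('w17',2);jaw(.598,-.127,.029)
print(proj(cam('wrist',s),[.598,-.127,.048]))"
```

```text
jaw at [ 0.6003 -0.1296  0.0748] need tool cm [-0.01 -0.23  4.59] tcp [ 0.5249 -0.1749  0.0812] tilt [-0.0228  0.0153 -0.9996] theta 30.91 gap 0.0533 F [ 0.3 -0.  -0. ] t 13.63
[317.13625539  66.63667126]
```

View pics/w17.png

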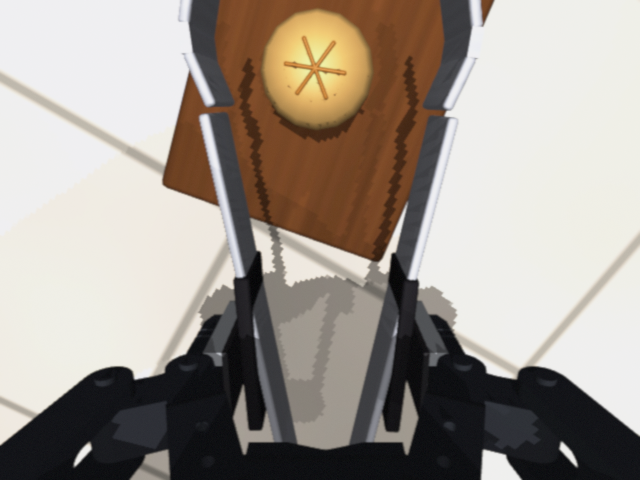

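The roll at (316,68) sits between the jaws, about 2 mm off centre. I'll correct and go down in two steps.

Call:
apply_moves(
  motion=[
    {"delta_pos": [0,-0.15,0.7],"twist": 0},
    {"delta_pos": [0,-0.05,1.0],"twist": 0},
    {"delta_pos": [0,0,0.8],"twist": 0},
    {"delta_pos": [0,0,0.4],"twist": 0},
  ],
)

```text
clock: 13.97
eef_pos: [0.5243, -0.1736, 0.0524]
ee_rot: [[0.859, 0.512, -0.019], [0.512, -0.859, 0.013], [-0.009, -0.021, -1.0]]
ft_force: [0.7, -0.0, -0.4]
finger_gap: 0.0533
```

```bash
python3 -c "
from snap import *
from jw import *
s=snap('w18',2);jaw(.598,-.127,.029)"
```

```text
jaw at [ 0.5999 -0.1285  0.0468] need tool cm [-0.07 -0.18  1.79] tcp [ 0.5244 -0.1736  0.053 ] tilt [-0.0188  0.0132 -0.9997] theta 30.82 gap 0.0536 F [-0.4  1.3 -1.2] t 14.12
```

View pics/w18.png

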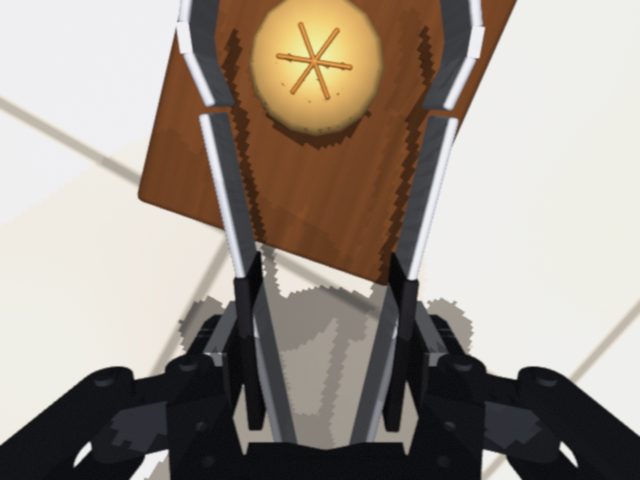

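Call:
apply_moves(
  motion=[
    {"delta_pos": [0,-0.2,0.5],"twist": 0},
    {"delta_pos": [0,-0.1,0.6],"twist": 0},
    {"delta_pos": [0,0,0.5],"twist": 0},
  ],
)

```text
clock: 14.37
eef_pos: [0.5236, -0.1711, 0.0377]
ee_rot: [[0.859, 0.512, -0.016], [0.512, -0.859, 0.012], [-0.008, -0.018, -1.0]]
ft_force: [0.6, -0.2, -1.9]
finger_gap: 0.0533
```

```bash
python3 -c "
from snap import *
from jw import *
s=snap('w19',2);jaw(.598,-.127,.029)"
```

```text
jaw at [ 0.5988 -0.1259  0.0314] need tool cm [-0.13  0.06  0.24] tcp [ 0.5233 -0.171   0.0375] tilt [-0.0169  0.0123 -0.9998] theta 30.83 gap 0.0532 F [ 1.5 -0.5 -1.1] t 14.52
```

View pics/w19.png

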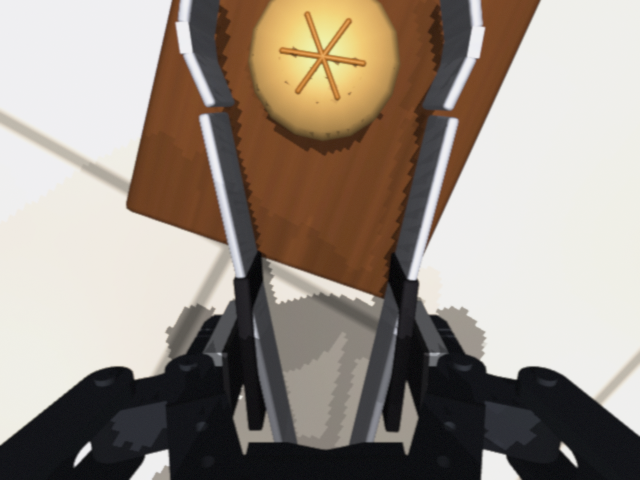

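Call:
apply_moves(
  motion=[
    {"delta_pos": [-0.1,0,0.2],"twist": 0},
    {"delta_pos": [0,0,0.1],"twist": 0},
  ],
)

```text
clock: 14.68
eef_pos: [0.5226, -0.1717, 0.0347]
ee_rot: [[0.859, 0.512, -0.016], [0.513, -0.859, 0.012], [-0.008, -0.019, -1.0]]
ft_force: [-0.2, -0.1, -1.8]
finger_gap: 0.0537
```

Call:
apply_moves(
  motion=[
    {"delta_pos": [0,0,0],"twist": 0},
    {"delta_pos": [0,0,0],"twist": 0},
    {"delta_pos": [0,0,0],"twist": 0},
    {"delta_pos": [0,0,0],"twist": 0},
  ],
  jaw=-0.3,
  newtons=26,
)

```text
clock: 15.02
eef_pos: [0.5228, -0.1718, 0.0348]
ee_rot: [[0.859, 0.512, -0.016], [0.512, -0.859, 0.012], [-0.008, -0.018, -1.0]]
ft_force: [0.4, 0.3, -1.5]
finger_gap: 0.0408
```

```bash
python3 -c "
from snap import *
from jw import *
s=snap('w20',2);jaw(.598,-.127,.029)"
```

```text
jaw at [ 0.5982 -0.1266  0.0287] need tool cm [-0.04  0.02 -0.03] tcp [ 0.5227 -0.1718  0.0348] tilt [-0.016   0.0119 -0.9998] theta 30.83 gap 0.0409 F [ 0.8 -0.5 -0.4] t 15.17
```

View pics/w20.png

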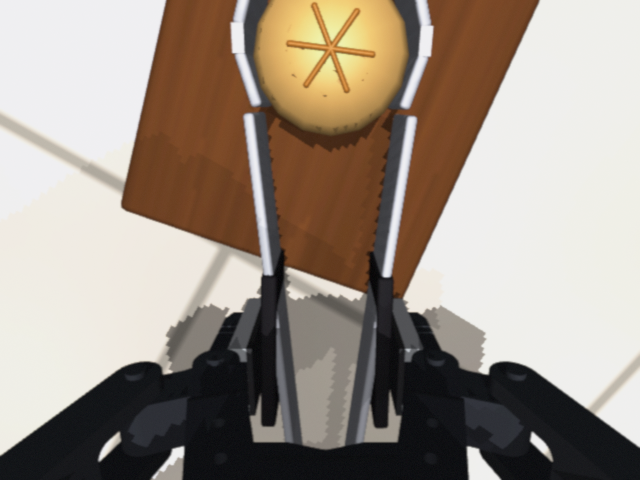

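Gap is 40.9 mm, the expected value with the roll held, and the roll sits in the cups. I'll lift.

Call:
apply_moves(
  motion=[
    {"delta_pos": [0,0,-0.5],"twist": 0},
    {"delta_pos": [0,0,-1.2],"twist": 0},
    {"delta_pos": [0,0,-1.8],"twist": 0},
    {"delta_pos": [0,0,-2],"twist": 0},
    {"delta_pos": [0,0,-2],"twist": 0},
    {"delta_pos": [0,0,-1.8],"twist": 0},
    {"delta_pos": [0,0,-1.2],"twist": 0},
    {"delta_pos": [0,0,-0.5],"twist": 0},
  ],
)

```text
clock: 15.83
eef_pos: [0.5232, -0.1726, 0.1501]
ee_rot: [[0.859, 0.512, -0.02], [0.512, -0.859, 0.013], [-0.01, -0.022, -1.0]]
ft_force: [0.3, 0.3, -1.1]
finger_gap: 0.0406
```

```bash
python3 -c "
from snap import *
from jw import *
s=snap('w21',1);jaw(.544,.146,.13)
im=get_image('side');cv2.imwrite('pics/s21.png',im[120:480,120:600,::-1])
from h import plan
R=np.array(s['ee_rot']);t=np.array([.544,.146])-R[:2,0]*.088;print(t)
plan(t[0],t[1],.14,0,11)
"
```

```text
jaw at [ 0.5987 -0.1275  0.1428] need tool cm [  9.33 -26.25   1.76] tcp [ 0.5232 -0.1726  0.1491] tilt [-0.0201  0.0135 -0.9997] theta 30.82 gap 0.0406 F [-0.   0.7 -1.6] t 15.93
[0.46842747 0.10092148]
[0.5, -1.3, 0.0] 0.0 ; [0.9, -2.6, 0.1] 0.0 ; [0.9, -2.6, 0.1] 0.0 ; [0.9, -2.6, 0.1] 0.0 ; [0.9, -2.6, 0.1] 0.0 ; [0.9, -2.6, 0.1] 0.0 ; [0.9, -2.6, 0.1] 0.0 ; [0.9, -2.6, 0.1] 0.0 ; [0.9, -2.6, 0.1] 0.0 ; [0.9, -2.6, 0.1] 0.0 ; [0.5, -1.3, 0.0] 0.0 ;
```

View pics/w21.png

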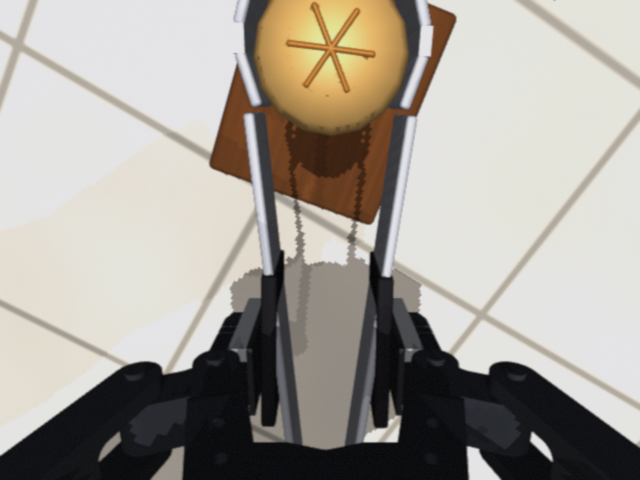

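View pics/s21.png

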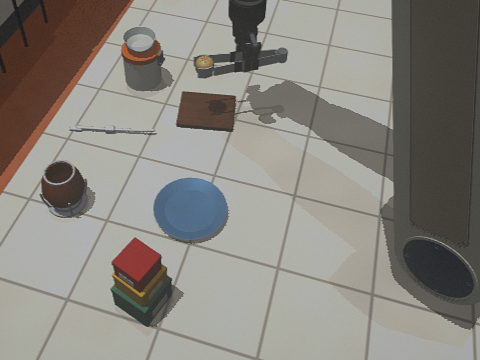

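The roll is lifted off the board in the jaws, unchanged in the view. Next I'll carry it to the saucer.

Call:
apply_moves(
  motion=[
    {"delta_pos": [0.4,-1.2,0],"twist": 0},
    {"delta_pos": [0.8,-2.2,0],"twist": 0},
    {"delta_pos": [0.9,-2.6,0],"twist": 0},
    {"delta_pos": [0.9,-2.6,0],"twist": 0},
    {"delta_pos": [0.9,-2.6,0],"twist": 0},
    {"delta_pos": [0.9,-2.6,0],"twist": 0},
    {"delta_pos": [0.9,-2.6,0],"twist": 0},
    {"delta_pos": [0.9,-2.6,0],"twist": 0},
    {"delta_pos": [0.9,-2.4,0],"twist": 0},
    {"delta_pos": [0.7,-1.8,0],"twist": 0},
    {"delta_pos": [0.4,-1.0,0],"twist": 0},
    {"delta_pos": [0.2,-0.4,0],"twist": 0},
  ],
)

```text
clock: 16.98
eef_pos: [0.4592, 0.1001, 0.1402]
ee_rot: [[0.86, 0.508, -0.045], [0.509, -0.86, 0.02], [-0.029, -0.04, -0.999]]
ft_force: [-1.5, -0.6, -0.9]
finger_gap: 0.041
```

```bash
python3 -c "
from snap import *
from jw import *
s=snap('w22',2);jaw(.544,.146,.13);print(np.round(s['joints'],2))"
```

```text
jaw at [0.5358 0.1432 0.1326] need tool cm [0.86 0.19 0.23] tcp [0.4603 0.0984 0.1405] tilt [-0.044   0.0194 -0.9988] theta 30.57 gap 0.0412 F [ 0.6  0.4 -1.2] t 17.13
[ 0.02  0.21 -0.33  1.07  0.02  2.63]
```

View pics/w22.png

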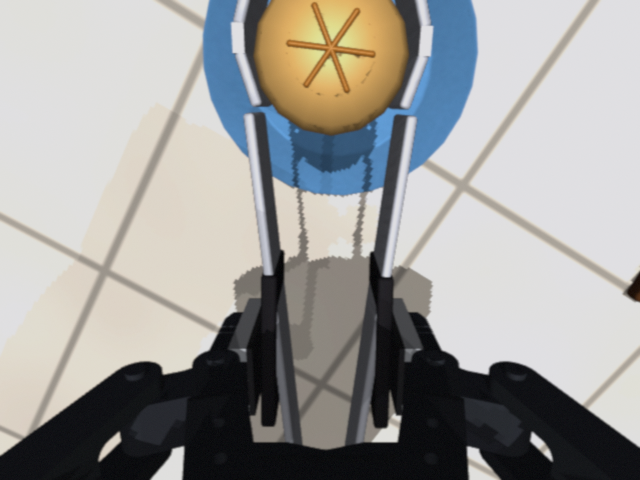

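The roll is over the saucer, about 9 mm short along the tongs. I'll nudge forward and settle.

Call:
apply_moves(
  motion=[
    {"delta_pos": [0.4,0.1,0],"twist": 0},
    {"delta_pos": [0.3,0.1,0],"twist": 0},
    {"delta_pos": [0.2,0,0],"twist": 0},
    {"delta_pos": [0,0,0],"twist": 0},
    {"delta_pos": [0,0,0],"twist": 0},
    {"delta_pos": [0,0,0],"twist": 0},
  ],
)

```text
clock: 17.63
eef_pos: [0.4711, 0.0981, 0.1392]
ee_rot: [[0.863, 0.503, -0.045], [0.504, -0.864, 0.019], [-0.029, -0.039, -0.999]]
ft_force: [-0.1, -0.8, -1.4]
finger_gap: 0.0406
```

```bash
python3 -c "
from snap import *
from jw import *
s=snap('w23',3);jaw(.544,.146,.13);print(np.round(s['qd'],3))
im=get_image('side');cv2.imwrite('pics/s23.png',cv2.resize(im[200:460,150:450,::-1],None,fx=2.2,fy=2.2))
im=get_image('scene');cv2.imwrite('pics/c23.png',cv2.resize(im[60:320,250:550,::-1],None,fx=2.2,fy=2.2))
jaw(.544,.146,.13)"
```

```text
jaw at [0.5466 0.1428 0.1314] need tool cm [-0.06 -0.4   0.16] tcp [0.4709 0.0984 0.1394] tilt [-0.0446  0.019  -0.9988] theta 30.3 gap 0.0408 F [-0.7  0.2 -0.9] t 17.83
[ 0.004 -0.002  0.     0.     0.001 -0.   ]
jaw at [0.5466 0.1429 0.1315] need tool cm [-0.07 -0.39  0.16] tcp [0.4709 0.0984 0.1394] tilt [-0.0445  0.019  -0.9988] theta 30.31 gap 0.0409 F [-0.6  0.4 -0.7] t 17.93
```

View pics/s23.png

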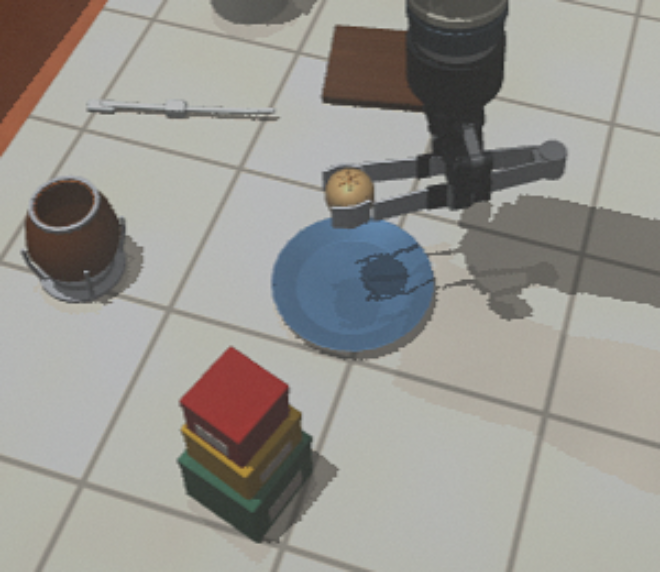

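View pics/c23.png

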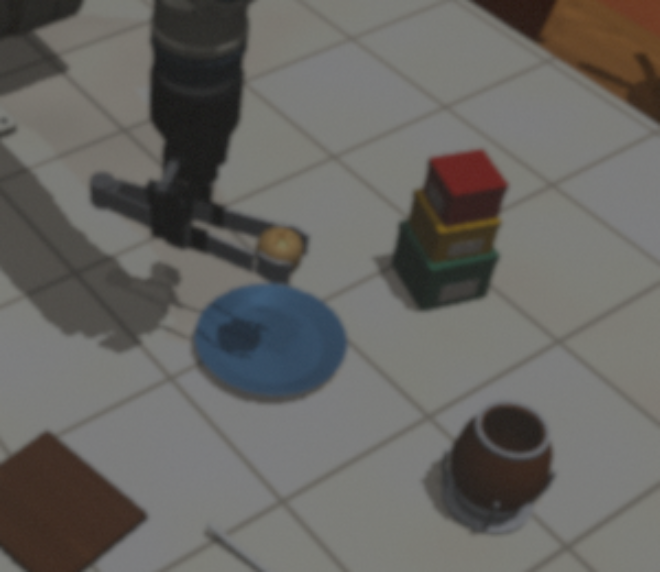

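Both views show the roll held above the saucer and the column intact. One independent triangulation check of the roll and saucer, then hand in.

```bash
python3 -c "
from h import *
a=cam('scene');b=cam('side')
print(tri((a,(377.3,171.8)),(b,(309.5,285.5))))
print('saucer',tri((a,(250+271/2.2,60+341/2.2)),(b,(150+354/2.2,200+283/2.2))))
c=b
P=np.array([plane(c,(150+u/2.2,200+v/2.2),.144) for u,v in [(231,347),(289,387),(237,441),(180,402)]]);print(P.mean(0))
"
```

```text
(array([0.54860602, 0.14199762, 0.13849821]), [0.0010985807846115787, 0.0010985807846115472])
saucer (array([0.54488305, 0.14797919, 0.00983063]), [0.0015061229049300703, 0.0015061229049301184])
[0.56808411 0.34944887 0.144     ]
```

The roll is 7 mm from the saucer's centre in plan and about 0.11 m above it, at rest.

```bash
python3 -c "
from station import *
print(finish_job())"
```

```text
the job is handed in; nothing more can be done
None
```

The job is done and handed in at about 18 s of the 72 s allowed; no verdict was given. The red tin is stacked on the column, and the roll is held in the tongs above the blue saucer.

**Red tin:** It stands released on the yellow tin. The last views put it about 1.5–4 mm off the yellow tin's centre (10 mm allowed). The yaw looks parallel in the pictures, but I did not measure it after release.

**Roll:** I picked it up with the tongs at a 40.9 mm grip gap, against the expected 41 mm. Measured from two cameras, it sits about 7 mm from the saucer's centre in plan, with its underside roughly 0.11 m up, and the arm was at rest. The gripper stayed well clear of the roll throughout.

**Left alone:** The gourd, the bombilla and the canister with its bowl looked unmoved in the pictures. I did not measure their positions again at the end.

**Checks that disagreed or drifted:**
- **Arm drift:** The arm drifted in still rows. While I gripped the red tin it rose about 8 mm and moved about 3 mm sideways, which meant a higher grip than planned.
- **Gripper tilt:** The gripper finished tilted by about 0.05 rad, with the roll still firmly held.
- **Camera spread:** The fixed and wrist cameras differed by 2–4 mm on the tins and the saucer.

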